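# Change the broken files in the carving tool case and shut it

### The arm

A 6-joint arm with a two-finger parallel gripper is mounted at the origin on the work surface. World frame = base frame: x ahead of the robot, y to its left, z up, the work surface at z = 0. Lengths are in mm, angles in rad, forces in N, time in s.
With the tool pointing down it reaches from about 400 to 925 mm from the base axis. Payload 12.5 kg.
Tool frame: the origin (TCP) lies on the mounting face of the last link; the fingertips stand 190 mm ahead of it and the grasp point (between the pads) lies 171 mm ahead of it (env.tcp_to_tips is the distance from the TCP to the fingertips, in mm); x points along the fingers, y is the direction in which the jaws open and shut, and the axes are right-handed (so a half turn about x gives the same grasp; the last joint's range is limited). The gripper opens to 95 mm and grips with 3 to 60 N. Pads are 20 mm wide; open, the fingers measure 119 mm over their backs; the gripper's body (75 mm by 180 mm) begins 59 mm behind the grasp point.
Start: joints at [1.195, 0.491, 1.559, -0, 1.092, -0.106], TCP at [166.563, 602.397, 404.761] pointing down, gripper open.
Joint ranges: [-3.1, 3.1], [-0.84, 2.19], [0.05, 2.79], [-1.13, 4.28], [0.06, 2.93], [-2.69, 2.69]. Speed limits (rad/s): [2.22, 2.22, 2.79, 3.14, 3.14, 3.14].

### API

Orientations are given as [roll, pitch, yaw] about the fixed x, y, z axes, in that order (R = Rz(yaw) Ry(pitch) Rx(roll)).
In Python, from cell import monitor, cams, job, env gives the robot as it stands. The module is installed in compiled form; this text tells all that it offers.
- The arm moves only by the tool apply_moves, never from a script. Its argument "series" is a list of rows, each a list of 3 entries, a list of its own where there are three numbers: the closure, from -1 (fully open) to 1 (shut), so that 0 is half open, then the shift along the tool's x, y, z in cm, then the turn about the tool's x in rad. A call has 1 to 20 rows; each row is the pose to reach, as a shift and turn from the pose commanded when the call began, along the tool's axes at that moment; what a row does not reach only later rows make up. A row lasts 1/8 s, in which the tool goes at most 62.5 mm and 10.7 degrees, less where a joint would pass 70% of its speed; a pose out of reach is approached as far as the arm can. A call with a gripper value outside its range is refused whole. The fingers move at their own pace and stop on an object; the grip force is fixed at half the most. Time passes only in rows, so rows that repeat a pose let the fingers close. It gives the time, the measured TCP pose, the force and the opening at its end, in the units of the state.
- monitor.state(): the state, without advancing time (a new reading comes with each control period).
- cams.read_camera(name): name is "scene" or "side" or "wrist"; returns a dict with "image" (420x560x3 uint8, red, green, blue), "fx", "fy", "cx", "cy" (pixels), "position" and "orientation" of the camera in the world. Camera axes: x right, y down, z forward; pixel columns grow to the right and rows downward; lengths in mm; the calibration is good to about 2 mm. The wrist camera is an equidistant fisheye: a pixel r from the principal point sees the ray r / f radians off the axis. A picture is of the moment at which its call begins. There is no depth.
- job.job_done(): hands the job in, once; it reports no verdict.
The state is a dict: "t": time; "joints": joint angles; "qvel": joint speeds; "tau": joint torques, N m; "eef_pos": TCP position; "tcp_rot": TCP orientation; "ft_force": force on the tool from outside, world axes, zero at the start; "moment": the same for the moment, N m; "opening": opening from 0.0 (shut) to 1.0 (fully open).
Only numpy, scipy, OpenCV 4.12 (cv2) and the standard library are available. Lean on these libraries where they do the work, as an engineer would, in place of code of your own. Each camera call takes 0.05 s, during which the arm holds its last target. There are 200 camera calls.

### The job

Pull every short broken file stub out of the clips in the grey tool case and put it in the scrap tray, and press every new long file from the rubber mat down into a clip of its own in the case until it sits fully home behind the sprung jaw. Only then fit the aluminium cover: with its top edge raised, hook its lip under the ledge at the low end of the case, and swing the top edge down until it snaps flush under the catch.

Things in the scene. Friction and masses are not known exactly. Their poses are not given: they have to be found in the camera images.
- case: Grey metal tool case, fixed, a wedge 184 mm (its x) by 240 mm (y), floor 6 mm thick; low front wall at its -x end, high rear wall at its +x end, open on its sloping top. Origin: centre of its underside, z up. Inside, at y = -50, 0, +50 mm, are three clips for files lying along the case's x. Clear inside: x +-78 mm, y +-112 mm.
- case_face: Frame of the case's sloping open face, fixed to the case: origin 72 mm above the case's origin; x points up the slope, 0.30 rad above the case's x; y as the case's y; z square out of the face. The shut cover's frame coincides with this one (within 3 mm): its underside lies on the plane z = 0, on side rails at |y| = 112 to 120 mm.
- ledge (a point): Middle of the ledge's uphill edge, on its underside: face x = -75, z = 11 mm. The ledge (4 mm thick) reaches 11 mm downhill from here to a riser at face x = -86 mm, over a flat sill at face z = 0; end cheeks at |y| = 78 to 84 mm. The lip slides in from uphill, with the cover's top edge tilted up about 0.25 rad from the face (over 0.35 it jams).
- cover: Aluminium cover, loose, about 0.25 kg, 4 mm thick: plate 232 mm wide (y) from x = -68 to +85 mm, and a lip 150 mm wide on to x = -85 mm. Origin: on its underside; x from lip to top edge, z out of the outer side. Black grip bar on the outer side, 14 mm (x) by 60 mm (y), centred at x = +30 mm, from z = 4 to 30 mm. Starts flat on the table beside the case, bar up.
- cover_lip (a point): Middle of the end edge of the cover's lip, on the underside (x = -85 mm in the cover's frame).
- cover_top (a point): Middle of the cover's top edge, on the underside (x = +85 mm in the cover's frame).
- catch (a joint): Sprung catch at the face's upper end, a steel flap 60 mm wide at face x = 87 to 91 mm: 0 sprung in, grows (rad, to 0.5) as it is pushed outwards. Its slanted nose overhangs the face to x = 81 mm at z = 6 mm and rises to z = 20 mm. The cover's top edge, pressed down with 5 to 10 N, pushes it aside; it snaps back over the edge. It also keeps the cover from being slid in flat.
- file_a: Square steel diamond file, loose, 12 x 12 x 120 mm, 0.12 kg, one end coated darker; either end may point either way. Origin: its centre; x along its length. Starts lying on the mat. Two or three of the files are present.
- file_b: Square steel diamond file, loose, 12 x 12 x 120 mm, 0.12 kg, one end coated darker; either end may point either way. Origin: its centre; x along its length. Starts lying on the mat. Two or three of the files are present.
- file_c: Square steel diamond file, loose, 12 x 12 x 120 mm, 0.12 kg, one end coated darker; either end may point either way. Origin: its centre; x along its length. Starts lying on the mat. Two or three of the files are present.
- bay1 (a point): Clip 1: where a home file's centre lies, at case y = -50 mm, 32 mm above the table; axes as the case's. Two forks 14 mm long at x = +-30 mm, open upwards, with a fixed prong on the -y side and a jaw on the +y side; flared mouths 8 to 22 mm above this point. The middle 46 mm between the forks is free down to the case's floor, 26 mm below this point.
- jaw1 (a joint): Sprung jaw of clip 1 (both forks together), hinged at its foot: 0 shut, grows (rad, to 0.5) as it is pushed to the +y side. Its slanted nose overlaps the file's path by 2.5 mm; pressing the file straight down with 5 to 15 N spreads it, and it springs back (near 0) over the home file.
- bay2 (a point): Clip 2: where a home file's centre lies, at case y = 0 mm, 32 mm above the table; axes as the case's. Two forks 14 mm long at x = +-30 mm, open upwards, with a fixed prong on the -y side and a jaw on the +y side; flared mouths 8 to 22 mm above this point. The middle 46 mm between the forks is free down to the case's floor, 26 mm below this point.
- jaw2 (a joint): Sprung jaw of clip 2 (both forks together), hinged at its foot: 0 shut, grows (rad, to 0.5) as it is pushed to the +y side. Its slanted nose overlaps the file's path by 2.5 mm; pressing the file straight down with 5 to 15 N spreads it, and it springs back (near 0) over the home file.
- bay3 (a point): Clip 3: where a home file's centre lies, at case y = 50 mm, 32 mm above the table; axes as the case's. Two forks 14 mm long at x = +-30 mm, open upwards, with a fixed prong on the -y side and a jaw on the +y side; flared mouths 8 to 22 mm above this point. The middle 46 mm between the forks is free down to the case's floor, 26 mm below this point.
- jaw3 (a joint): Sprung jaw of clip 3 (both forks together), hinged at its foot: 0 shut, grows (rad, to 0.5) as it is pushed to the +y side. Its slanted nose overlaps the file's path by 2.5 mm; pressing the file straight down with 5 to 15 N spreads it, and it springs back (near 0) over the home file.
- mat: Flat black rubber mat, fixed, 130 x 180 x 3 mm, beside the case; origin at the centre of its underside. The files start on it.
- stub_1: Broken file stub, loose, 12 x 12 x 80 mm plain square steel, 0.08 kg. Origin: its centre; x along its length. If present it starts home in clip 1; a straight upward pull of 8 to 25 N draws it out past the jaw. Two or three stubs are present.
- stub_2: Broken file stub, loose, 12 x 12 x 80 mm plain square steel, 0.08 kg. Origin: its centre; x along its length. If present it starts home in clip 2; a straight upward pull of 8 to 25 N draws it out past the jaw. Two or three stubs are present.
- stub_3: Broken file stub, loose, 12 x 12 x 80 mm plain square steel, 0.08 kg. Origin: its centre; x along its length. If present it starts home in clip 3; a straight upward pull of 8 to 25 N draws it out past the jaw. Two or three stubs are present.
- tray: Grey open scrap tray, fixed, 110 (its x) x 130 (its y) x 25 mm, walls and floor 4 to 5 mm thick, on the table just beyond the mat. Origin: centre of its underside.
- tray_in (a point): Centre of the scrap tray's inner floor; axes as the tray's.
Things that resemble listed ones, but are neither listed nor needed, are in the scene too. What is shaped like the file_b but blue or green is not meant. Leave any purple look-alike of the file_a alone.

How it is judged:
By the outcome, as a careful person would: the job done as asked, in the order asked, and still so for the second after the job is handed in, with the robot touching nothing.
Of file_a, file_b, file_c only 2 to 3 are there at a start; the rules pass over those that are not, and their reading is None.
Of stub_1, stub_2, stub_3 only 2 to 3 are there at a start; the rules pass over those that are not, and their reading is None.
At some moment in a run one of cover may be knocked a few centimetres aside while the robot is not near it.
Once in a run the grip may slacken for a moment while it holds something.
It also fails if it takes over 210 s, if anything falls off the work surface, if the arm or the gripper's body presses on something with over 40 N, if the wrist force passes 120 N, or if a joint passes its speed limit or range.

## Working session

There is one attempt and no reset: what is moved stays moved. The work goes in short steps, Python scripts to look and compute and a tool call to move; the robot and the scene stay as the last step left them, time stands still between calls to the robot, and variables do not carry over. Pictures are saved under pics/ and viewed, about 12 in all and at most 16, crops included, and the job is handed in when it is done.

Besides the shell and the picture viewer there is one more tool, called after ">>>" by a JSON object that holds its "api" and its "payload", one argument or row to a line. apply_moves: Moves the arm, as the interface text tells. Its arguments: {"type":"object","properties":{"series":{"type":"array"}},"required":["series"]}

```bash
ls; mkdir -p pics
python3 - <<'E'
from cell import monitor,cams,env
import cv2,json
print(monitor.state())
for n in ["scene","side","wrist"]:
    c=cams.read_camera(n); cv2.imwrite(f"pics/{n}0.png",c["image"][:,:,::-1])
    print(n,{k:v for k,v in c.items() if k!="image"})
E
```

```text
pics
{'t': 0.0, 'joints': array([ 1.19539494e+00,  4.91597596e-01,  1.55946342e+00, -8.75786158e-06,
        1.09168347e+00, -1.05571118e-01]), 'qvel': array([ 0.00083726,  0.00022139, -0.00245501,  0.00027713,  0.00128259,
       -0.00141347]), 'tau': array([-3.22942287e-04, -6.12634921e+01, -2.58182323e+01,  6.92676567e-02,
        4.81942215e-02, -1.13545661e-04]), 'eef_pos': array([166.55582732, 602.36942323, 404.13317889]), 'tcp_rot': array([-1.66962427,  1.56964447, -1.9394505 ]), 'ft_force': array([-0.28454925, -1.00098666, -0.54739464]), 'moment': array([-0.00231557,  0.00124817,  0.04994446]), 'opening': 1.0000705238389653}
scene {'fx': 431.7007284117017, 'fy': 431.7007284117017, 'cx': 284.184816735228, 'cy': 210.30095137088983, 'position': array([741.49097777, 550.40160423, 952.74245397]), 'orientation': array([-2.59523682,  0.00499387,  2.60354318])}
side {'fx': 436.5563360035737, 'fy': 436.5563360035737, 'cx': 279.5055203712914, 'cy': 218.21361678747064, 'position': array([ 264.20752864,  856.18144832, 1010.15591696]), 'orientation': array([-2.41137046e+00, -2.36965630e-03, -2.90111805e+00])}
wrist {'fx': 325.19226210127806, 'fy': 325.19226210127806, 'cx': 276.8821145243713, 'cy': 203.056359832535, 'position': array([ 94.99396497, 622.18740285, 385.46362141]), 'orientation': array([2.87038068e+00, 1.50916465e-04, 1.30016042e+00])}
```

Run:
```python
import cv2
for n in ["scene","side"]:
    a=cv2.imread(f"pics/{n}0.png"); cv2.imwrite(f"pics/{n}0b.png",cv2.resize(a,(800,600),interpolation=cv2.INTER_CUBIC))
```

```text
(no output)
```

View pics/scene0b.png

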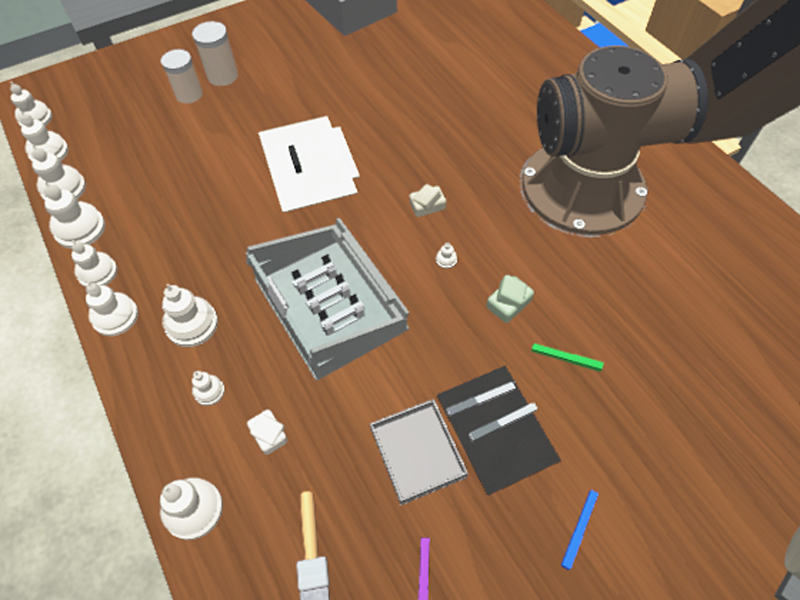

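View pics/side0b.png

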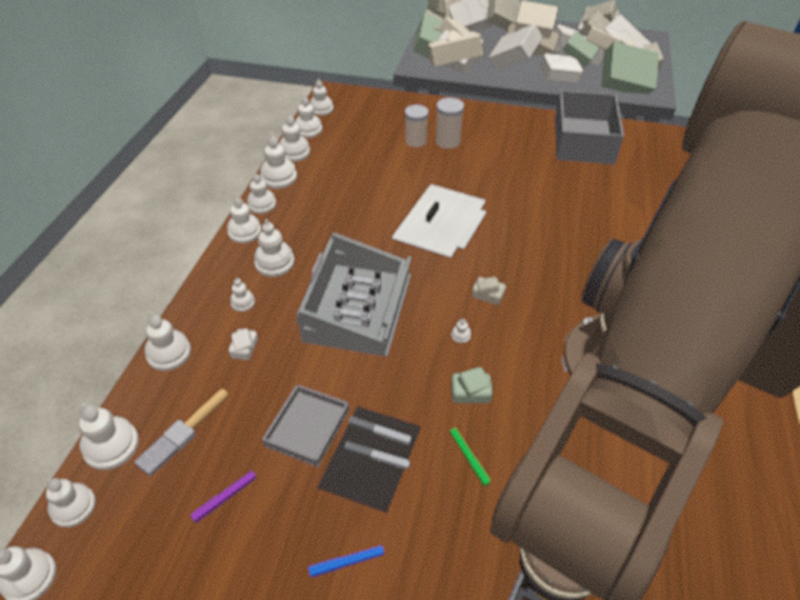

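The pale plate with a black bar at about (295,158) is the cover: its lip steps are at (340,125) and (357,178). Two steel files lie on the mat at (480,400) and (503,422). The green, blue and purple ones are decoys. I'll confirm in enlarged crops.

Run:
```python
import cv2,numpy as np
a=cv2.imread("pics/scene0.png")
r=lambda x,y,w,h,s:cv2.resize(a[y:y+h,x:x+w],None,fx=s,fy=s,interpolation=cv2.INTER_CUBIC)
cv2.imwrite("pics/case.png",r(168,148,124,120,5))
m=np.zeros((600,800,3),np.uint8)
b=r(256,250,144,100,4); m[:400,:576]=b[:400,:576]
c=r(176,78,80,72,2.75); 
cv2.imwrite("pics/mat.png",r(256,250,144,100,5))
cv2.imwrite("pics/cover.png",r(172,76,90,76,7))
```

```text
(no output)
```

View pics/case.png

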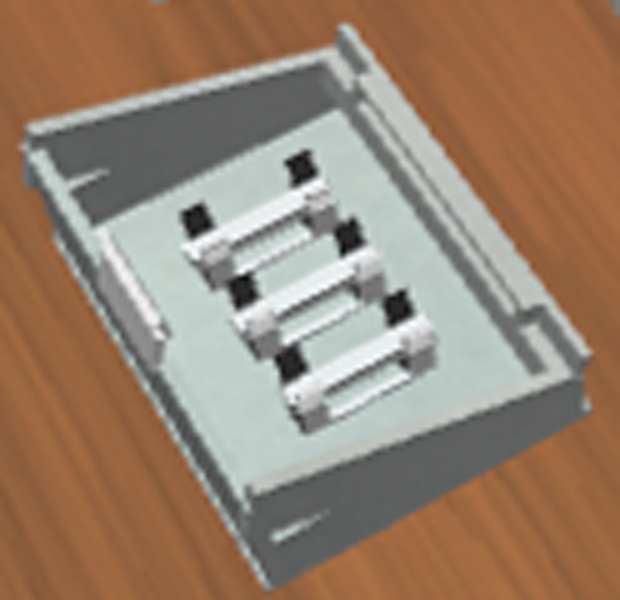

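View pics/mat.png

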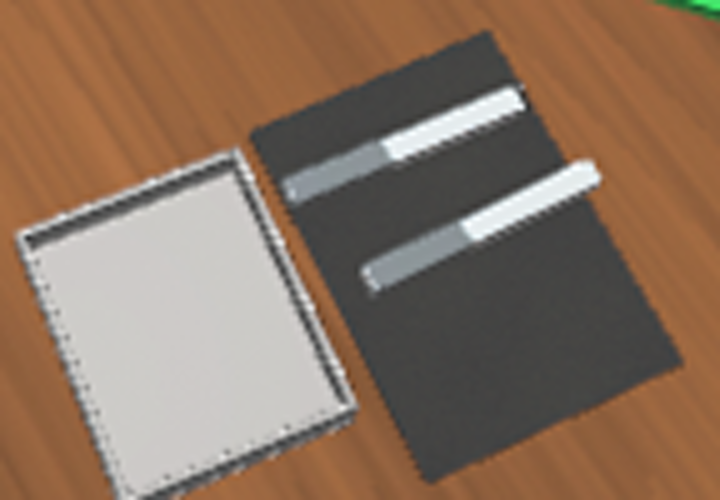

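View pics/cover.png

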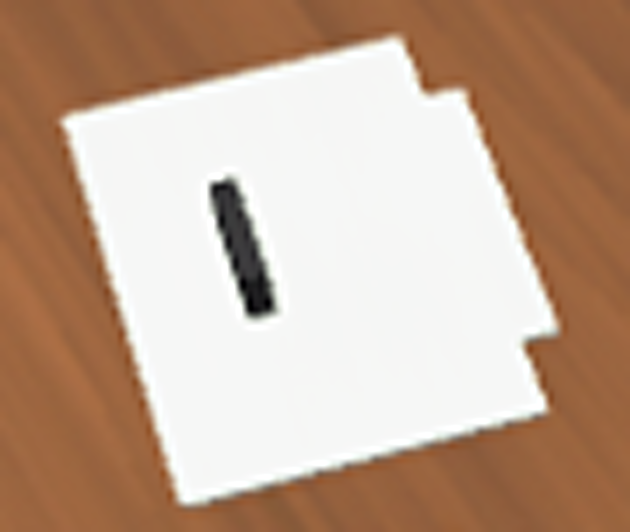

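All three clips hold a bright bar across both forks, so there are three stubs. The catch is at the left of the crop at (130,300), so +x points left and the ledge is on the right. The mat holds two steel files, each with a dark half: (290,190)–(522,98) and (370,278)–(595,172). The cover and its bar at (243,248) are confirmed. Next I'll turn these into poses.

```bash
cat > h.py <<'E'
import numpy as np, cv2
from scipy.spatial.transform import Rotation as R
from scipy.optimize import least_squares
rot=lambda o:R.from_euler('xyz',o).as_matrix()
CAL={"scene":dict(f=431.7007,cx=284.1848,cy=210.3010,p=np.array([741.49097777,550.40160423,952.74245397]),R=rot([-2.59523682,0.00499387,2.60354318])),
"side":dict(f=436.5563,cx=279.5055,cy=218.2136,p=np.array([264.20752864,856.18144832,1010.15591696]),R=rot([-2.41137046,-2.36965630e-03,-2.90111805]))}
def calib(c): return dict(f=c["fx"],cx=c["cx"],cy=c["cy"],p=np.array(c["position"]),R=rot(c["orientation"]))
def proj(P,c,fish=False):
    q=(np.atleast_2d(P)-c["p"])@c["R"]
    if fish:
        r=np.hypot(q[:,0],q[:,1])+1e-9; t=np.arctan2(r,q[:,2])
        return np.c_[c["cx"]+c["f"]*t*q[:,0]/r, c["cy"]+c["f"]*t*q[:,1]/r]
    return np.c_[c["cx"]+c["f"]*q[:,0]/q[:,2], c["cy"]+c["f"]*q[:,1]/q[:,2]]
def ray(uv,z,c,fish=False):
    a=(np.atleast_2d(uv)-[c["cx"],c["cy"]])/c["f"]
    if fish:
        t=np.hypot(a[:,0],a[:,1])+1e-9; d=np.c_[a*(np.sin(t)/t)[:,None],np.cos(t)]
    else: d=np.c_[a,np.ones(len(a))]
    d=d@c["R"].T
    return c["p"]+d*((z-c["p"][2])/d[:,2])[:,None]
def pose2(M,s):  # (x,y,yaw) applied to model points
    c,n=np.cos(s[2]),np.sin(s[2]); M=np.atleast_2d(M).astype(float)
    return np.c_[s[0]+c*M[:,0]-n*M[:,1], s[1]+n*M[:,0]+c*M[:,1], M[:,2]]
def fit(M,uv,s0,c,fish=False):
    r=least_squares(lambda s:(proj(pose2(M,s),c,fish)-uv).ravel(),s0,x_scale=[1,1,.01],loss='soft_l1')
    return r.x,np.abs(proj(pose2(M,r.x),c,fish)-uv).max(1)
def unc(uv,x,y,s): return (np.array(uv,float)+.5)/s-.5+[x,y]
E
python3 - <<'E'
from h import *
np.set_printoptions(precision=2,suppress=True)
c=CAL["scene"]
def go(name,M,uv,off):
    uv=unc(uv,*off); M=np.array(M,float)
    best=None
    w=ray(uv,M[:,2].mean(),c).mean(0)
    for y in np.arange(-3,3.2,.5):
        s,e=fit(M,uv,[w[0],w[1],y],c)
        if best is None or e.sum()<best[1].sum(): best=(s,e)
    print(name,best[0],best[1]); return best[0]
s=go("case",[[92,120,0],[-92,120,0],[-78,-112,6],[92,-120,0]],[[268,588],[585,405],[340,110],[55,235]],(168,148,5))
for n,P in dict(stub3c=[0,50,38],stub1c=[0,-50,38],topR=[92,120,100],topL=[92,-120,100],lowR=[-92,120,44],lowL=[-92,-120,44],catch=[82,0,105]).items():
    print(n,(proj(pose2(P,s),c)[0]-[168,148])*5)
print("bays",pose2([[0,-50,32],[0,0,32],[0,50,32]],s))
go("tray",[[-55,-65,25],[55,-65,25],[-55,65,25],[55,65,25]],[[238,150],[18,235],[355,410],[125,500]],(256,250,5))
go("mat",[[-65,-90,3],[65,-90,3],[-65,90,3],[65,90,3]],[[490,30],[250,130],[683,362],[430,485]],(256,250,5))
go("f1",[[60,0,15],[-60,0,15]],[[287,183],[522,96]],(256,250,5))
go("f2",[[60,0,15],[-60,0,15]],[[366,270],[597,172]],(256,250,5))
go("cover",[[85,-116,4],[85,116,4],[-68,-116,4],[-68,116,4],[-85,-75,4],[-85,75,4],[30,0,30]],[[63,118],[180,505],[402,37],[548,410],[465,90],[558,333],[239,245]],(172,76,7))
E
```

```text
case [569.26 -17.75   0.03] [0.29 0.97 1.94 0.49]
stub3c [352.99 350.96]
stub1c [257.22 208.59]
topR [234.97 492.96]
topL [  6.64 121.71]
lowR [587.67 361.5 ]
lowL [346.49  33.94]
catch [132.22 282.01]
bays [[570.65 -67.73  32.  ]
 [569.26 -17.75  32.  ]
 [567.87  32.23  32.  ]]
tray [576.91 300.42  -0.15] [0.68 0.64 0.99 1.59]
mat [445.51 329.42  -0.12] [0.5  0.4  0.82 0.36]
f1 [442.1  277.72  -0.17] [0.05 0.05]
f2 [434.43 328.41  -0.13] [0.32 0.33]
cover [ 446.26 -346.02   -0.21] [0.4  0.33 0.39 0.32 0.39 0.2  2.38]
```

```bash
cat >> h.py <<'E'
def plan(goal,ydir,n=None,st=None,flip=None):
    """goal: grasp-point world; ydir: yaw of jaw axis. prints shift (cm, tool axes) and turn; picks smaller |turn|"""
    if st is None:
        from cell import monitor; st=monitor.state()
    T=rot(st["tcp_rot"]); p=np.array(st["eef_pos"]); 
    d=np.array(goal,float)-np.array([0,0,-171])-p
    s=T.T@d/10
    y=np.array([np.cos(ydir),np.sin(ydir),0]); yt=T.T@y; t=np.arctan2(yt[2],yt[1])
    t=(t+np.pi/2)%np.pi-np.pi/2
    print(n or "", "shift",np.round(s,2),"turn",round(t,3),"alt",round(t-np.sign(t)*np.pi,3)); return s,t
E
python3 - <<'E'
from h import *
from cell import monitor
st=monitor.state(); print(rot(st["tcp_rot"]).round(3))
plan([560,-18,220],0.03+np.pi/2)
E
```

```text
[[-0.     0.267  0.964]
 [-0.001  0.964 -0.267]
 [-1.    -0.001 -0.   ]]
 shift [  1.37 -49.31  54.45] turn -0.3 alt 2.842
```

>>> {"api": "apply_moves", "payload": {
  "series": [
    [0.2,[3.4,-49.3,54.4],-0.3],
    [0.2,[3.4,-49.3,54.4],-0.3],
    [0.2,[3.4,-49.3,54.4],-0.3],
    [0.2,[3.4,-49.3,54.4],-0.3],
    [0.2,[3.4,-49.3,54.4],-0.3],
    [0.2,[3.4,-49.3,54.4],-0.3],
    [0.2,[3.4,-49.3,54.4],-0.3],
    [0.2,[3.4,-49.3,54.4],-0.3],
    [0.2,[3.4,-49.3,54.4],-0.3],
    [0.2,[3.4,-49.3,54.4],-0.3],
    [0.2,[3.4,-49.3,54.4],-0.3],
    [0.2,[3.4,-49.3,54.4],-0.3],
    [0.2,[3.4,-49.3,54.4],-0.3],
    [0.2,[3.4,-49.3,54.4],-0.3],
    [0.2,[3.4,-49.3,54.4],-0.3],
    [0.2,[3.4,-49.3,54.4],-0.3]
  ]
}}

```text
t: 2.15
eef_pos: [559.2, -16.8, 371.0]
tcp_rot: [0.116, 1.57, 0.147]
ft_force: [0.4, 0.4, 0.3]
opening: 0.402
```

```bash
cat >> h.py <<'E'
def shot(name,png,box=None,s=1):
    from cell import cams
    import pickle
    c=cams.read_camera(name); a=c["image"][:,:,::-1]; k=calib(c)
    if name=="wrist": pickle.dump(k,open(png.replace(".png",".pkl"),"wb"))
    cv2.imwrite(png.replace(".png","_raw.png"),a)
    if box: x,y,w,h=box; a=a[y:y+h,x:x+w]
    cv2.imwrite(png,cv2.resize(a,None,fx=s,fy=s,interpolation=cv2.INTER_CUBIC)); return k
E
python3 - <<'E'
from h import *
from cell import monitor
st=monitor.state(); print(st["eef_pos"],st["opening"],st["joints"])
k=shot("wrist","pics/w1.png",s=1.4286); s=[569.26,-17.75,.03]
for n,P in dict(s1=[0,-50,38],s2=[0,0,38],s3=[0,50,38],tr=[92,120,100],tl=[92,-120,100],lowR=[-92,120,44],floor=[78,112,6]).items(): print(n,proj(pose2(P,s),k,True)[0]*1.4286)
E
```

```text
[559.17179199 -16.84647519 371.00499998] 0.40193604009609224 [-1.48206379e-01  4.35949999e-01  1.76120292e+00  1.20464826e-04
  9.44118942e-01 -1.75062768e+00]
s1 [323.15369169 285.64767598]
s2 [393.97472955 285.64341662]
s3 [464.84751115 285.70815823]
tr [569.9372605  440.01426958]
tl [218.05888105 439.71942587]
lowR [569.02588794 158.74697488]
floor [527.15516075 365.47601587]
```

View pics/w1.png

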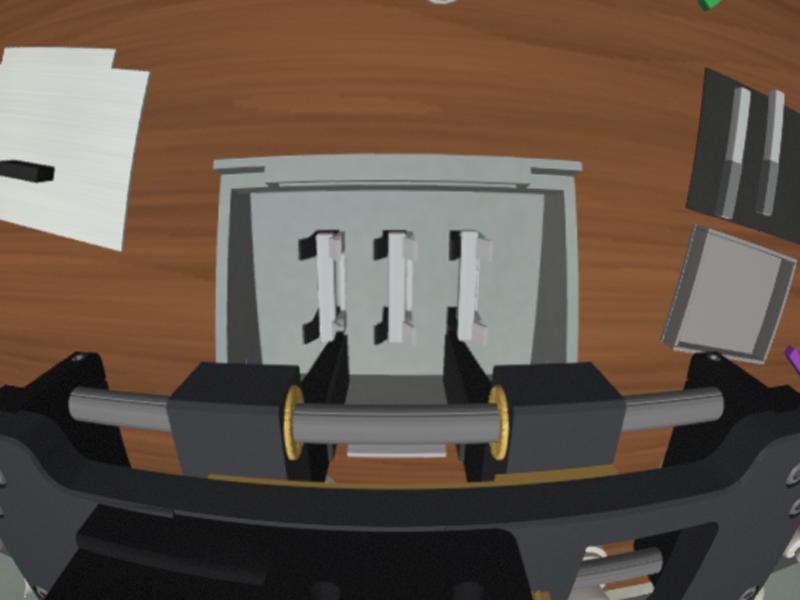

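Predicted stub tops come out about 3 px left of the observed ones at (327,287), (397,287) and (468,287), so the case is about 2.5 mm further in +y. All three stubs are confirmed.

Run:
```python
from h import *
S=[570.3,-15.2,.03]
y=.03+np.pi/2
for b in (-50,0,50): plan(pose2([0,b,33],S)[0],y,b)
for v in (-35,0,35): plan(pose2([0,v,30],[576.9,300.4,-.15])[0],-.15+np.pi/2,"tray")
```

```text
-50 shift [16.7  -4.86  1.1 ] turn 0.001 alt -3.14
 shift [16.7   0.14  1.11] turn 0.001 alt -3.14
50 shift [16.7   5.14  1.11] turn 0.001 alt -3.14
tray shift [17.   28.22  2.12] turn 0.181 alt -2.96
tray shift [17.   31.67  2.76] turn 0.181 alt -2.96
tray shift [17.   35.11  3.39] turn 0.181 alt -2.96
```

>>> {"api": "apply_moves", "payload": {
  "series": [
    [0.2,[0,5.1,1.1],0],
    [0.2,[3,5.1,1.1],0],
    [0.2,[7,5.1,1.1],0],
    [0.2,[11,5.1,1.1],0],
    [0.2,[14,5.1,1.1],0],
    [0.2,[16,5.1,1.1],0],
    [0.2,[16.7,5.1,1.1],0],
    [0.2,[16.7,5.1,1.1],0],
    [1,[16.7,5.1,1.1],0],
    [1,[16.7,5.1,1.1],0],
    [1,[16.7,5.1,1.1],0],
    [1,[16.7,5.1,1.1],0],
    [1,[16.7,5.1,1.1],0],
    [1,[16.7,5.1,1.1],0]
  ]
}}

```text
t: 3.95
eef_pos: [569.0, 33.6, 204.1]
tcp_rot: [0.05, 1.57, 0.081]
ft_force: [-0.7, 0.3, 6.0]
opening: 0.121
```

>>> {"api": "apply_moves", "payload": {
  "series": [
    [1,[-0.3,0,0],0],
    [1,[-0.7,0,0],0],
    [1,[-1.2,0,0],0],
    [1,[-2,0,0],0],
    [1,[-4,0,0],0],
    [1,[-8,0,0],0],
    [1,[-12,0,0],0],
    [1,[-12,0,0],0]
  ]
}}

```text
t: 4.95
eef_pos: [569.1, 33.7, 327.3]
tcp_rot: [-0.059, 1.565, -0.029]
ft_force: [-0.1, -0.1, -1.2]
opening: 0.126
```

Run:
```python
from h import *
plan(pose2([0,32,30],[576.9,300.4,-.15])[0],-.15+np.pi/2,"tray")
```

```text
tray shift [12.63 29.79  2.08] turn 0.18 alt -2.961
```

>>> {"api": "apply_moves", "payload": {
  "series": [
    [1,[0,6,0.4],0.04],
    [1,[0,12,0.8],0.07],
    [1,[0,18,1.2],0.11],
    [1,[0,24,1.6],0.14],
    [1,[0,29.8,2.1],0.18],
    [1,[3,29.8,2.1],0.18],
    [1,[8,29.8,2.1],0.18],
    [1,[12,29.8,2.1],0.18],
    [1,[12.6,29.8,2.1],0.18],
    [1,[12.6,29.8,2.1],0.18],
    [0.5,[12.6,29.8,2.1],0.18],
    [0.5,[12.6,29.8,2.1],0.18],
    [0.5,[12.6,29.8,2.1],0.18],
    [0.5,[12.6,29.8,2.1],0.18],
    [0.5,[8,29.8,2.1],0.18],
    [0.5,[3,29.8,2.1],0.18],
    [0.5,[0,26,2],0.15]
  ]
}}

```text
t: 7.08
eef_pos: [580.8, 295.1, 326.2]
tcp_rot: [0.571, 1.568, 0.454]
ft_force: [0.3, -0.5, -0.2]
opening: 0.25
```

Run:
```python
from h import *
plan(pose2([0,0,33],[570.3,-15.8,.03])[0],.03+np.pi/2,"bay2")
```

```text
bay2 shift [ 12.17 -31.03   2.54] turn -0.147 alt 2.995
```

>>> {"api": "apply_moves", "payload": {
  "series": [
    [0.2,[0,-6,0.5],-0.03],
    [0.2,[0,-12,1],-0.06],
    [0.2,[0,-18,1.5],-0.09],
    [0.2,[0,-24,2],-0.12],
    [0.2,[0,-31,2.5],-0.147],
    [0.2,[0,-31,2.5],-0.147],
    [0.2,[4,-31,2.5],-0.147],
    [0.2,[8,-31,2.5],-0.147],
    [0.2,[11,-31,2.5],-0.147],
    [0.2,[12.2,-31,2.5],-0.147],
    [0.2,[12.2,-31,2.5],-0.147],
    [1,[12.2,-31,2.5],-0.147],
    [1,[12.2,-31,2.5],-0.147],
    [1,[12.2,-31,2.5],-0.147],
    [1,[12.2,-31,2.5],-0.147],
    [1,[12.2,-31,2.5],-0.147],
    [1,[12.2,-31,2.5],-0.147]
  ]
}}

```text
t: 9.2
eef_pos: [568.9, -16.6, 202.3]
tcp_rot: [0.077, 1.57, 0.104]
ft_force: [-0.8, 1.6, 5.9]
opening: 0.123
```

>>> {"api": "apply_moves", "payload": {
  "series": [
    [1,[-0.3,0,0],0],
    [1,[-0.7,0,0],0],
    [1,[-1.2,0,0],0],
    [1,[-2,0,0],0],
    [1,[-4,0,0],0],
    [1,[-8,0,0],0],
    [1,[-12,0,0],0],
    [1,[-12,0,0],0]
  ]
}}

```text
t: 10.2
eef_pos: [569.1, -16.8, 325.4]
tcp_rot: [-0.177, 1.564, -0.15]
ft_force: [0.5, 0.3, -1.3]
opening: 0.123
```

Run:
```python
from h import *
plan(pose2([0,0,30],[576.9,300.4,-.15])[0],-.15+np.pi/2,"tray")
```

```text
tray shift [12.41 31.7   1.56] turn 0.177 alt -2.964
```

>>> {"api": "apply_moves", "payload": {
  "series": [
    [1,[0,6,0.3],0.04],
    [1,[0,12,0.6],0.07],
    [1,[0,18,0.9],0.11],
    [1,[0,24,1.2],0.14],
    [1,[0,31.7,1.6],0.177],
    [1,[1,31.7,1.6],0.177],
    [1,[6,31.7,1.6],0.177],
    [1,[11,31.7,1.6],0.177],
    [1,[12.4,31.7,1.6],0.177],
    [1,[12.4,31.7,1.6],0.177],
    [0.5,[12.4,31.7,1.6],0.177],
    [0.5,[12.4,31.7,1.6],0.177],
    [0.5,[12.4,31.7,1.6],0.177],
    [0.5,[12.4,31.7,1.6],0.177],
    [0.5,[8,31.7,1.6],0.177],
    [0.5,[3,31.7,1.6],0.177],
    [0.5,[0,26,1.5],0.15]
  ]
}}

```text
t: 12.32
eef_pos: [576.6, 246.9, 323.3]
tcp_rot: [0.505, 1.567, 0.387]
ft_force: [1.2, -0.6, -0.4]
opening: 0.251
```

Run:
```python
from h import *
plan(pose2([0,-50,33],[570.3,-16.5,.03])[0],.03+np.pi/2,"bay1")
```

```text
bay1 shift [ 11.88 -31.19   3.19] turn -0.148 alt 2.993
```

>>> {"api": "apply_moves", "payload": {
  "series": [
    [0.2,[0,-6,0.6],-0.03],
    [0.2,[0,-12,1.2],-0.06],
    [0.2,[0,-18,1.8],-0.09],
    [0.2,[0,-24,2.4],-0.12],
    [0.2,[0,-31.2,3.1],-0.148],
    [0.2,[0,-31.2,3.1],-0.148],
    [0.2,[4,-31.2,3.1],-0.148],
    [0.2,[8,-31.2,3.1],-0.148],
    [0.2,[11,-31.2,3.1],-0.148],
    [0.2,[11.9,-31.2,3.1],-0.148],
    [0.2,[11.9,-31.2,3.1],-0.148],
    [1,[11.9,-31.2,3.1],-0.148],
    [1,[11.9,-31.2,3.1],-0.148],
    [1,[11.9,-31.2,3.1],-0.148],
    [1,[11.9,-31.2,3.1],-0.148],
    [1,[11.9,-31.2,3.1],-0.148],
    [1,[11.9,-31.2,3.1],-0.148]
  ]
}}

```text
t: 14.45
eef_pos: [569.4, -67.0, 202.5]
tcp_rot: [1.143, 1.569, 1.168]
ft_force: [1.4, 14.1, 5.5]
opening: 0.125
```

>>> {"api": "apply_moves", "payload": {
  "series": [
    [1,[-0.3,0,0],0],
    [1,[-0.7,0,0],0],
    [1,[-1.2,0,0],0],
    [1,[-2,0,0],0],
    [1,[-4,0,0],0],
    [1,[-8,0,0],0],
    [1,[-12,0,0],0],
    [1,[-12,0,0],0]
  ]
}}

```text
t: 15.45
eef_pos: [569.5, -68.3, 324.9]
tcp_rot: [-0.26, 1.565, -0.235]
ft_force: [-0.6, 0.7, -1.3]
opening: 0.125
```

Run:
```python
from h import *
plan(pose2([0,-32,30],[576.9,300.4,-.15])[0],-.15+np.pi/2,"tray")
```

```text
tray shift [12.35 33.71  1.04] turn 0.175 alt -2.966
```

>>> {"api": "apply_moves", "payload": {
  "series": [
    [1,[0,6,0.2],0.04],
    [1,[0,12,0.4],0.07],
    [1,[0,18,0.6],0.11],
    [1,[0,24,0.8],0.14],
    [1,[0,33.7,1],0.175],
    [1,[0,33.7,1],0.175],
    [1,[6,33.7,1],0.175],
    [1,[11,33.7,1],0.175],
    [1,[12.4,33.7,1],0.175],
    [1,[12.4,33.7,1],0.175],
    [0.5,[12.4,33.7,1],0.175],
    [0.5,[12.4,33.7,1],0.175],
    [0.5,[12.4,33.7,1],0.175],
    [0.5,[12.4,33.7,1],0.175],
    [0.5,[8,33.7,1],0.175],
    [0.2,[0,33.7,1],0.175],
    [0.2,[-4,39,-8],0.2],
    [0.2,[-4,39,-8],0.2],
    [0.2,[-4,39,-8],0.2]
  ]
}}

```text
t: 17.82
eef_pos: [477.3, 321.0, 364.3]
tcp_rot: [0.739, 1.567, 0.567]
ft_force: [-0.3, -0.4, -0.6]
opening: 0.399
```

Run:
```python
from h import *
k=shot("wrist","pics/w2.png",s=1.4286)
for n,(s) in dict(f1=[442.1,277.7,-.17],f2=[434.4,328.4,-.13]).items(): print(n,(proj(pose2([[60,0,15],[-60,0,15]],s),k,True)*1.4286).round())
print((proj(pose2([[0,0,5]],[576.9,300.4,-.15]),k,True)*1.4286).round())
```

```text
f1 [[330. 308.]
 [325. 146.]]
f2 [[398. 287.]
 [390. 122.]]
[[391. 384.]]
```

View pics/w2.png

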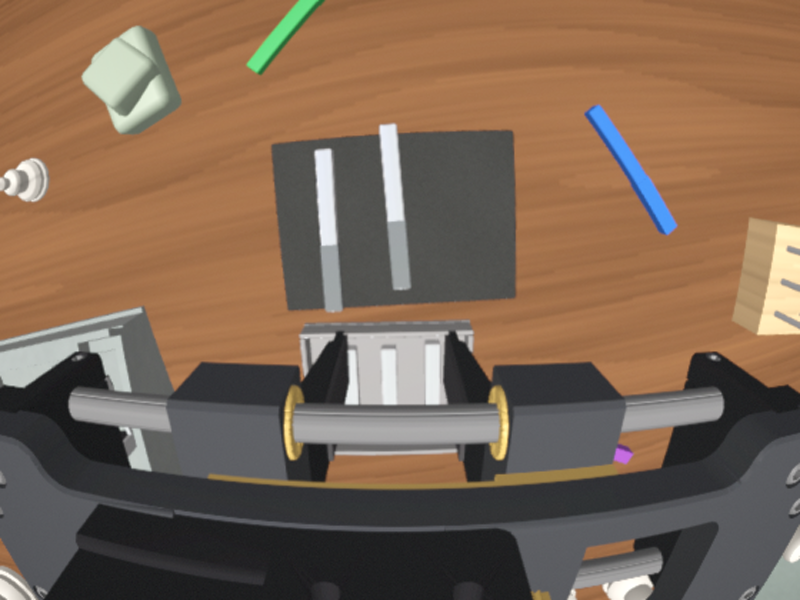

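All three stubs lie in the tray, at (352,375), (390,375) and (432,375). The files lie at (323,151)–(334,309) and (388,126)–(402,289).

Run:
```python
from h import *
import pickle
k=pickle.load(open("pics/w2.pkl","rb"))
for uv in ([[334,309],[323,151]],[[402,289],[388,126]]):
    P=ray(np.array(uv)/1.4286,15,k,True); d=P[0]-P[1]; yaw=np.arctan2(d[1],d[0]); c=P.mean(0)
    print(c.round(1),yaw.round(3),np.linalg.norm(d).round(1)); plan([c[0],c[1],24],yaw+np.pi/2)
```

```text
[444.4 278.2  15. ] -0.13 116.9
 shift [16.79 -4.76 -2.67] turn -0.042 alt 3.099
[436.7 328.8  15. ] -0.088 118.7
 shift [16.8   0.09 -4.3 ] turn -0.085 alt 3.057
```

>>> {"api": "apply_moves", "payload": {
  "series": [
    [0.2,[0,-4.8,-2.7],-0.05],
    [0.2,[6,-4.8,-2.7],-0.05],
    [0.2,[11,-4.8,-2.7],-0.05],
    [0.2,[14,-4.8,-2.7],-0.05],
    [0.2,[16,-4.8,-2.7],-0.05],
    [0.2,[16.7,-4.8,-2.7],-0.05],
    [0.2,[16.7,-4.8,-2.7],-0.05],
    [1,[16.7,-4.8,-2.7],-0.05],
    [1,[16.7,-4.8,-2.7],-0.05],
    [1,[16.7,-4.8,-2.7],-0.05],
    [1,[16.7,-4.8,-2.7],-0.05],
    [1,[16.7,-4.8,-2.7],-0.05],
    [1,[16.7,-4.8,-2.7],-0.05],
    [1,[14,-4.8,-2.7],-0.05],
    [1,[9,-4.8,-2.7],-0.05],
    [1,[4,-4.8,-2.7],-0.05],
    [1,[1,-4.8,-2.7],-0.05],
    [1,[0,-4.8,-2.7],-0.05],
    [1,[0,-4.8,-2.7],-0.05]
  ]
}}

```text
t: 20.25
eef_pos: [444.4, 277.1, 361.4]
tcp_rot: [-2.976, 1.571, -3.1]
ft_force: [-0.4, -0.1, -1.8]
opening: 0.122
```

Run:
```python
from h import *
from cell import monitor
print(monitor.state()["opening"])
plan(pose2([0,50,120],[569.5,-16.3,.03])[0],.03+np.pi/2,"bay3")
k=shot("side","pics/s1.png")
```

```text
0.12195164831094096
bay3 shift [  7.04 -22.61  15.29] turn -0.155 alt 2.987
```

>>> {"api": "apply_moves", "payload": {
  "series": [
    [1,[0,-4,2.5],-0.03],
    [1,[0,-8,5],-0.06],
    [1,[0,-12,7.5],-0.08],
    [1,[0,-16,10],-0.11],
    [1,[0,-20,13],-0.14],
    [1,[0,-22.6,15.3],-0.155],
    [1,[0,-22.6,15.3],-0.155],
    [1,[4,-22.6,15.3],-0.155],
    [1,[7,-22.6,15.3],-0.155],
    [1,[10,-22.6,15.3],-0.155],
    [1,[11,-22.6,15.3],-0.155],
    [1,[11,-22.6,15.3],-0.155]
  ]
}}

```text
t: 21.8
eef_pos: [568.1, 34.3, 251.3]
tcp_rot: [2.967, 1.569, 2.998]
ft_force: [0.4, 0.2, -0.4]
opening: 0.123
```

Run:
```python
from h import *
from cell import monitor
print(monitor.state()["opening"],monitor.state()["ft_force"])
plan(pose2([0,50,48],[569.5,-16.3,.03])[0],.03+np.pi/2,"bay3")
k=shot("wrist","pics/w3.png",(150,120,260,190),3)
```

```text
0.12266954249848647 [ 0.42590608  0.22463093 -0.39940439]
bay3 shift [ 3.23 -0.06 -0.  ] turn 0.001 alt -3.141
```

View pics/w3.png

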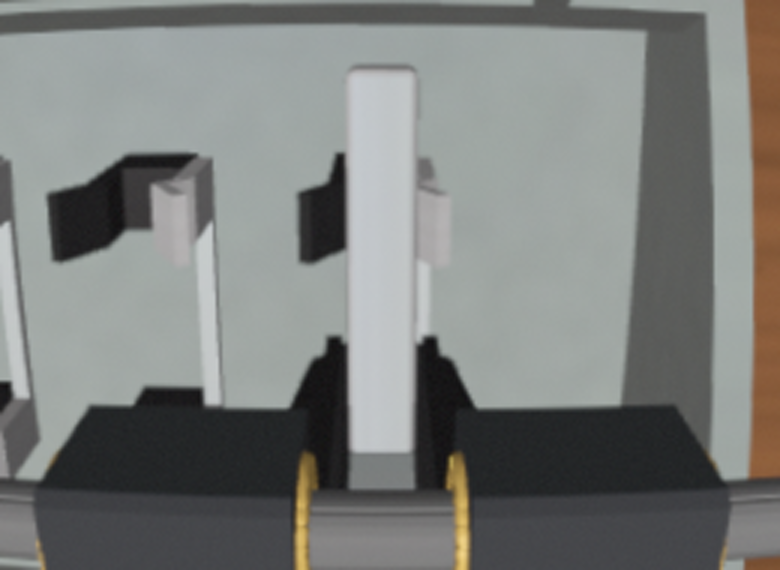

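The file is straight over clip 3, between the prong at (320,225) and the jaw at (435,225). I'll press it in.

>>> {"api": "apply_moves", "payload": {
  "series": [
    [1,[0.8,0,0],0],
    [1,[1.4,0,0],0],
    [1,[2,0,0],0],
    [1,[2.4,0,0],0],
    [1,[2.8,0,0],0],
    [1,[3.1,0,0],0],
    [1,[3.3,0,0],0],
    [1,[3.4,0,0],0]
  ]
}}

```text
t: 22.85
eef_pos: [568.1, 34.1, 218.0]
tcp_rot: [2.681, 1.57, 2.712]
ft_force: [-4.0, 0.3, 12.2]
opening: 0.12
```

>>> {"api": "apply_moves", "payload": {
  "series": [
    [1,[0.2,0,0],0],
    [1,[0.3,0,0],0],
    [1,[0.3,0,0],0]
  ]
}}

```text
t: 23.22
eef_pos: [567.9, 34.1, 217.7]
tcp_rot: [0.042, 1.57, 0.072]
ft_force: [-10.5, -0.1, 37.6]
opening: 0.121
```

>>> {"api": "apply_moves", "payload": {
  "series": [
    [1,[-0.1,0,0],0],
    [0.3,[-0.1,0,0],0],
    [0.3,[-0.1,0,0],0],
    [0.3,[-0.1,0,0],0],
    [0.3,[-0.1,0,0],0],
    [0.3,[-4,0,0],0],
    [0.3,[-9,0,0],0],
    [0.3,[-14,0,0],0],
    [0.3,[-14,0,0],0]
  ]
}}

```text
t: 24.35
eef_pos: [568.5, 33.9, 358.2]
tcp_rot: [-0.068, 1.564, -0.038]
ft_force: [-0.3, -0.5, -1.0]
opening: 0.351
```

Run:
```python
from h import *
k=shot("wrist","pics/w4.png",(150,120,260,190),3)
plan([436.7,328.8,25.3],-.095+np.pi/2)
```

```text
shift [ 15.93  29.88 -12.29] turn 0.125 alt -3.016
```

View pics/w4.png

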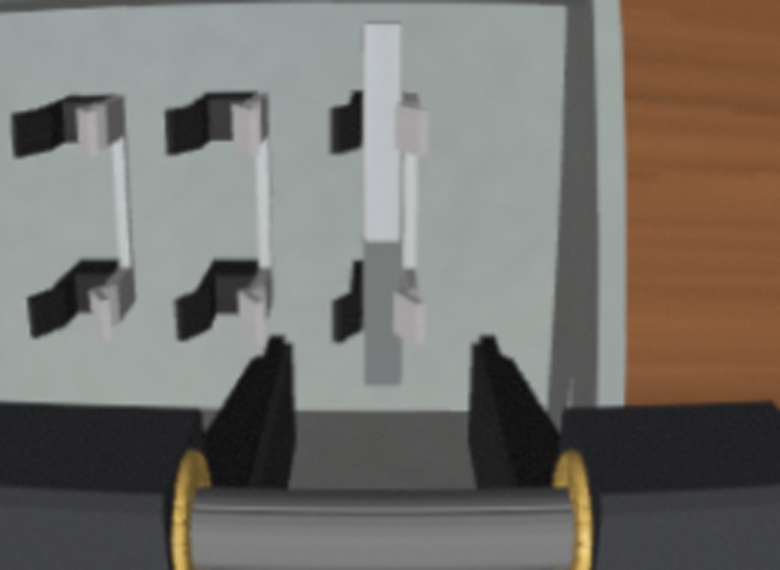

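Clip 3: the jaw noses at (396,125) and (394,315) overlap the file's right edge (402), so it is home. Next is file 2.

>>> {"api": "apply_moves", "payload": {
  "series": [
    [0.3,[0,5,-2],0.02],
    [0.3,[0,10,-4],0.04],
    [0.3,[0,15,-6],0.06],
    [0.3,[0,20,-8],0.08],
    [0.3,[0,25,-10.2],0.1],
    [0.3,[0,29.9,-12.3],0.125],
    [0.3,[0,29.9,-12.3],0.125],
    [0.3,[5,29.9,-12.3],0.125],
    [0.3,[10,29.9,-12.3],0.125],
    [0.3,[13.5,29.9,-12.3],0.125],
    [0.3,[15.2,29.9,-12.3],0.125],
    [0.3,[15.9,29.9,-12.3],0.125],
    [0.3,[15.9,29.9,-12.3],0.125],
    [1,[15.9,29.9,-12.3],0.125],
    [1,[15.9,29.9,-12.3],0.125],
    [1,[15.9,29.9,-12.3],0.125],
    [1,[15.9,29.9,-12.3],0.125],
    [1,[15.9,29.9,-12.3],0.125]
  ]
}}

```text
t: 26.65
eef_pos: [436.3, 329.1, 196.5]
tcp_rot: [0.654, 1.57, 0.559]
ft_force: [-1.2, -1.2, 6.7]
opening: 0.124
```

>>> {"api": "apply_moves", "payload": {
  "series": [
    [1,[-2,0,0],0],
    [1,[-6,0,0],0],
    [1,[-10,0,0],0],
    [1,[-14,0,0],0],
    [1,[-16,0,0],0],
    [1,[-16,0,0],0]
  ]
}}

```text
t: 27.4
eef_pos: [436.2, 329.0, 357.0]
tcp_rot: [0.642, 1.568, 0.547]
ft_force: [0.1, 0.4, -1.4]
opening: 0.123
```

Run:
```python
from h import *
plan(pose2([0,0,80],[569.5,-16.0,.03])[0],.03+np.pi/2,"bay2")
```

```text
bay2 shift [ 10.58 -33.1   16.51] turn -0.125 alt 3.017
```

>>> {"api": "apply_moves", "payload": {
  "series": [
    [1,[0,-4.5,2.3],-0.02],
    [1,[0,-9,4.5],-0.04],
    [1,[0,-13.5,6.8],-0.06],
    [1,[0,-18,9],-0.08],
    [1,[0,-22.5,11.3],-0.1],
    [1,[0,-27,13.5],-0.11],
    [1,[0,-31,15.5],-0.125],
    [1,[0,-33.1,16.5],-0.125],
    [1,[0,-33.1,16.5],-0.125],
    [1,[4,-33.1,16.5],-0.125],
    [1,[8,-33.1,16.5],-0.125],
    [1,[10.6,-33.1,16.5],-0.125],
    [1,[10.6,-33.1,16.5],-0.125],
    [1,[10.6,-33.1,16.5],-0.125]
  ]
}}

```text
t: 29.15
eef_pos: [569.3, -15.4, 250.7]
tcp_rot: [0.023, 1.57, 0.054]
ft_force: [0.4, -0.2, -1.3]
opening: 0.123
```

Run:
```python
from h import *
from cell import monitor
print(monitor.state()["opening"],monitor.state()["ft_force"])
plan(pose2([0,0,47],[569.5,-16.0,.03])[0],.03+np.pi/2,"bay2")
k=shot("wrist","pics/w5.png",(150,120,260,190),3)
```

```text
0.12280304375381725 [ 0.3582285  -0.21183884 -1.31047883]
bay2 shift [ 3.27 -0.06  0.02] turn 0.001 alt -3.141
```

View pics/w5.png

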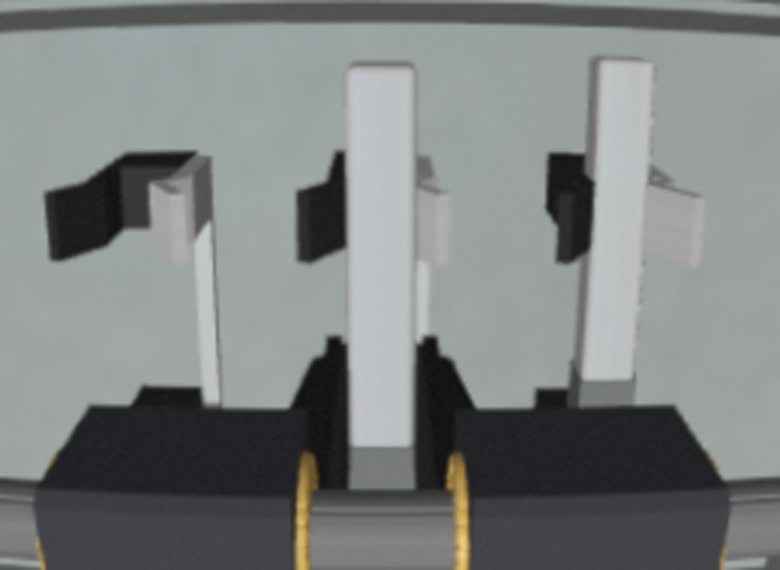

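Run:
```python
from h import *
import pickle
S=[569.5,-16.0,.03]
for f in ("w4","w5"):
    k=pickle.load(open(f"pics/{f}.pkl","rb"))
    for n,P in dict(fileR38=[-30,56,38],fileL38=[-30,44,38],fileR41=[-30,56,41],tip=[-30,53.5,40.5],tip1=[-30,-46.5,40.5]).items(): print(f,n,((proj(pose2(P,S),k,True)[0]-[150,120])*3).round())
```

```text
w4 fileR38 [401. 119.]
w4 fileL38 [363. 119.]
w4 fileR41 [401. 120.]
w4 tip [393. 120.]
w4 tip1 [ 79. 124.]
w5 fileR38 [647. 205.]
w5 fileL38 [591. 204.]
w5 fileR41 [650. 208.]
w5 tip [638. 207.]
w5 tip1 [152. 207.]
```

>>> {"api": "apply_moves", "payload": {
  "series": [
    [1,[0.8,0,0],0],
    [1,[1.4,0,0],0],
    [1,[2,0,0],0],
    [1,[2.4,0,0],0],
    [1,[2.8,0,0],0],
    [1,[3.1,0,0],0],
    [1,[3.3,0,0],0],
    [1,[3.3,0,0],0]
  ]
}}

```text
t: 30.2
eef_pos: [569.0, -16.0, 219.1]
tcp_rot: [-0.097, 1.57, -0.066]
ft_force: [-9.4, -0.6, 31.1]
opening: 0.126
```

>>> {"api": "apply_moves", "payload": {
  "series": [
    [1,[-0.1,0,0],0],
    [0.3,[-0.1,0,0],0],
    [0.3,[-0.1,0,0],0],
    [0.3,[-0.1,0,0],0],
    [0.3,[-0.1,0,0],0],
    [0.3,[-4,0,0],0],
    [0.3,[-9,0,0],0],
    [0.3,[-12,0,-2],0],
    [0.3,[-12,0,-2],0],
    [0.3,[-12,0,-2],0]
  ]
}}

```text
t: 31.45
eef_pos: [549.4, -16.8, 336.1]
tcp_rot: [2.723, 1.57, 2.753]
ft_force: [-1.4, -0.1, -0.2]
opening: 0.353
```

Run:
```python
from h import *
k=shot("wrist","pics/w6.png",(190,130,160,120),5)
S=[569.5,-16.0,.03]
for y in (-50,0,50):
  for n,P in dict(fileR38=[-23,y+6,38],fileL38=[-23,y-6,38],tip=[-23,y+3.5,40.5],fileR43=[-23,y+6,43]).items(): print(y,n,((proj(pose2(P,S),k,True)[0]-[190,130])*5).round())
```

```text
-50 fileR38 [190. 332.]
-50 fileL38 [124. 332.]
-50 tip [174. 336.]
-50 fileR43 [185. 339.]
0 fileR38 [470. 332.]
0 fileL38 [402. 332.]
0 tip [456. 335.]
0 fileR43 [470. 339.]
50 fileR38 [748. 332.]
50 fileL38 [682. 332.]
50 tip [737. 335.]
50 fileR43 [753. 339.]
```

View pics/w6.png

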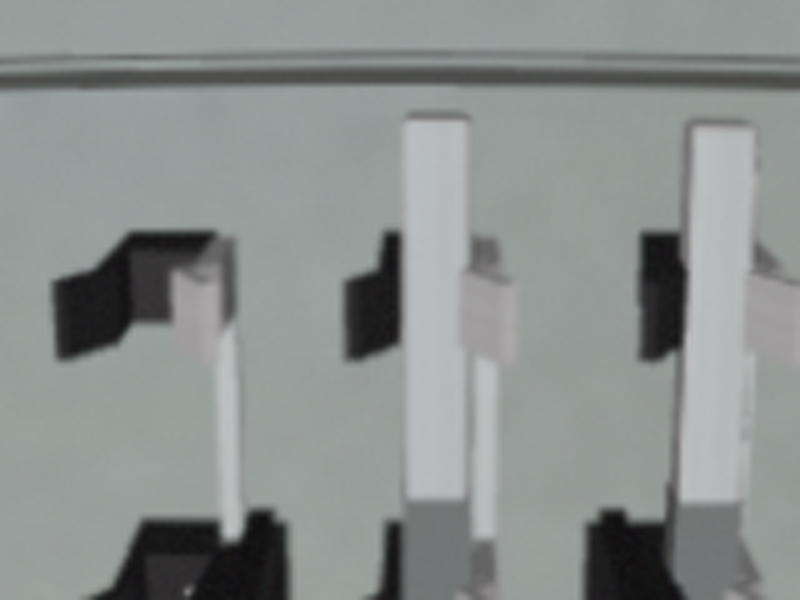

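Both files sit under their jaw noses: the overlap is at (462,310) in clip 2 and (747,310) in clip 3. Clip 1 is empty and stays that way. Next, check whether the cover has moved since the start.

Run:
```python
from h import *
k=shot("scene","pics/sc2.png")
a=cv2.imread("pics/scene0.png").astype(int); b=cv2.imread("pics/sc2_raw.png").astype(int)
d=np.abs(a-b).max(2)[70:155,165:265]; print((d>40).sum(), np.argwhere(d>40)[:5])
plan(pose2([30,0,150],[446.3,-346,-.21])[0],-.21+np.pi/2)
```

```text
5151 [[ 0 15]
 [ 0 16]
 [ 0 17]
 [ 0 18]
 [ 0 19]]
 shift [  1.45 -33.31  -8.4 ] turn 0.24 alt -2.901
```

>>> {"api": "apply_moves", "payload": {
  "series": [
    [-1,[-3,-6,-1.5],0.04],
    [-1,[-3,-12,-3],0.08],
    [-1,[-3,-18,-4.5],0.12],
    [-1,[-3,-24,-6],0.16],
    [-1,[-3,-29,-7.5],0.2],
    [-1,[-3,-33.3,-8.4],0.24],
    [-1,[-3,-33.3,-8.4],0.24],
    [-1,[-3,-33.3,-8.4],0.24],
    [-1,[-3,-33.3,-8.4],0.24],
    [-1,[-3,-33.3,-8.4],0.24]
  ]
}}

```text
t: 32.8
eef_pos: [475.7, -351.2, 366.8]
tcp_rot: [1.747, 1.571, 1.539]
ft_force: [-0.2, -0.2, 0.6]
opening: 0.996
```

Run:
```python
from h import *
k=shot("wrist","pics/w7.png",s=1.4286)
S=[446.3,-346,-.21]
print((proj(pose2([[85,-116,4],[85,116,4],[-68,-116,4],[-68,116,4],[-85,-75,4],[-85,75,4],[30,-30,30],[30,30,30]],S),k,True)*1.4286).round())
```

```text
[[252. 330.]
 [536. 330.]
 [240. 138.]
 [548. 138.]
 [292. 112.]
 [496. 112.]
 [351. 271.]
 [436. 271.]]
```

View pics/w7.png

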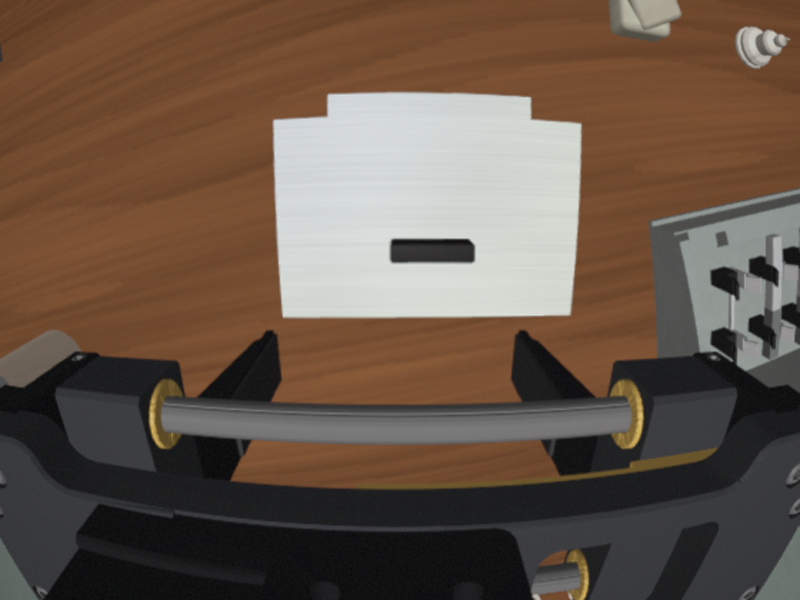

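The cover has been knocked about 3 cm. Its corners are now at (283,318), (570,315), (274,120), (581,124), lip (328,94) and (531,97), with the bar top at (391,240)–(474,240). I'll refit its pose.

Run:
```python
from h import *
import pickle
k=pickle.load(open("pics/w7.pkl","rb"))
M=[[85,-116,4],[85,116,4],[-68,-116,4],[-68,116,4],[-85,-75,4],[-85,75,4]]
uv=np.array([[283,318],[570,315],[274,120],[581,124],[328,94],[531,97]])/1.4286
s,e=fit(np.array(M,float),uv,[446,-330,-.21],k,True); print(s,e)
print((proj(pose2([[37,-30,30],[37,30,30],[23,-30,30],[23,30,30]],s),k,True)*1.4286).round())
plan(pose2([30,0,32],s)[0],s[2]+np.pi/2)
```

```text
[ 4.39843987e+02 -3.16512980e+02 -2.04134616e-01] [1.0755325  0.50034753 0.30175518 0.33956965 0.53628771 0.60659934]
[[391. 263.]
 [475. 263.]
 [390. 244.]
 [476. 244.]]
 shift [16.39  2.68 -1.23] turn -0.004 alt 3.137
```

>>> {"api": "apply_moves", "payload": {
  "series": [
    [-1,[0,2.7,-1.2],0],
    [-1,[4,2.7,-1.2],0],
    [-1,[8,2.7,-1.2],0],
    [-1,[12,2.7,-1.2],0],
    [-1,[15,2.7,-1.2],0],
    [-1,[16.4,2.7,-1.2],0],
    [-1,[16.4,2.7,-1.2],0],
    [1,[16.4,2.7,-1.2],0],
    [1,[16.4,2.7,-1.2],0],
    [1,[16.4,2.7,-1.2],0],
    [1,[16.4,2.7,-1.2],0],
    [1,[16.4,2.7,-1.2],0],
    [1,[16.4,2.7,-1.2],0]
  ]
}}

```text
t: 34.48
eef_pos: [469.2, -323.3, 203.1]
tcp_rot: [-0.402, 1.57, -0.612]
ft_force: [0.4, 0.3, 5.5]
opening: 0.625
```

>>> {"api": "apply_moves", "payload": {
  "series": [
    [1,[-1,0,0],0],
    [1,[-2,0,0],0],
    [1,[-4,0,0],0],
    [1,[-6,0,0],0],
    [1,[-8,0,0],0],
    [1,[-10,0,0],0],
    [1,[-12,0,0],0],
    [1,[-14,0,0],0],
    [1,[-14,0,0],0]
  ]
}}

```text
t: 35.6
eef_pos: [469.1, -323.2, 344.3]
tcp_rot: [-0.476, 1.568, -0.685]
ft_force: [-0.1, -0.4, -3.0]
opening: 0.628
```

Run:
```python
from h import *
k=shot("wrist","pics/w8.png",s=1.4286)
```

```text
(no output)
```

View pics/w8.png

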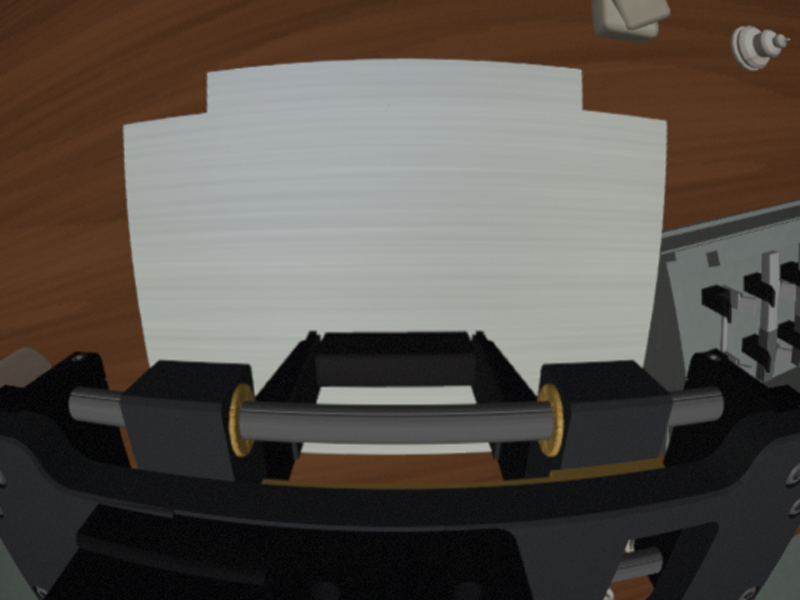

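Lip corners at (207,72) and (582,69), plate shoulders at (124,125) and (667,121), top edge at about row 455. I'll fit the cover's tilt in the grip.

```bash
cat >> h.py <<'E'
def cover_pts(M,x,y,z,yaw,phi):
    """cover origin pose: yaw then tilt phi (top edge up)"""
    Rm=R.from_euler('ZY',[yaw,-phi]).as_matrix()
    return np.atleast_2d(M)@Rm.T+np.array([x,y,z])
E
python3 - <<'E'
from h import *
import pickle
from cell import monitor
st=monitor.state(); g=np.array(st["eef_pos"])+[0,0,-171]
k=pickle.load(open("pics/w8.pkl","rb"))
M=np.array([[-85,-75,4],[-85,75,4],[-68,-116,4],[-68,116,4]],float)
uv=np.array([[207,72],[582,69],[124,125],[667,121]])/1.4286
def f(s):
    r=(proj(cover_pts(M,*s),k,True)-uv).ravel()
    t=(proj(cover_pts([[85,0,4]],*s),k,True)[0,1]-455/1.4286)
    return np.r_[r,t]
r=least_squares(f,[g[0]-30,g[1]+6,g[2]-28,-.204,0.1],x_scale=[1,1,1,.01,.01])
print(r.x.round(3),f(r.x).round(2),g.round(1))
s=r.x; print("bar rel grasp",cover_pts([[30,0,17]],*s)[0]-g)
E
```

```text
[ 4.39801e+02 -3.16793e+02  1.42920e+02 -2.03000e-01  1.00000e-02] [ 0.37  0.2  -0.02  0.26 -0.44 -0.16  0.03 -0.26 -0.05] [ 469.  -323.1  172.2]
bar rel grasp [-9.07392017e-04  2.71601256e-01 -1.19915084e+01]
```

The cover hangs flat (tilt 0.01) because the grip holds it. The tool can't tilt, so I'll turn the cover in the grip about the jaw axis by pressing its top edge on the outer end of the case's rear wall, working from the -y side.

Run:
```python
from h import *
from cell import monitor
st=monitor.state(); print(st["joints"].round(2))
S=[569.5,-16.3,.03]
for z in (165,135,119,112):
    P=pose2([86,-120-40,z],S)[0]; print(P.round(1)); plan(P,.03+np.pi)
```

```text
[-0.72  0.48  1.77  0.    0.89 -2.08]
[ 660.3 -173.6  165. ]
 shift [ 0.73 18.6  15.59] turn 1.331 alt -1.811
[ 660.3 -173.6  135. ]
 shift [ 3.73 18.6  15.59] turn 1.331 alt -1.811
[ 660.3 -173.6  119. ]
 shift [ 5.33 18.6  15.59] turn 1.331 alt -1.811
[ 660.3 -173.6  112. ]
 shift [ 6.03 18.6  15.59] turn 1.331 alt -1.811
```

Run:
```python
from h import *
c=CAL["scene"]
print(ray(np.array([[190,335],[207,398],[268,440],[112,325],[95,275],[185,95]])*.7,0,c).round())
S=[569.5,-16.3,.03]
cor=pose2([92,120,100],S)[0]; print("corner",cor.round(1))
for yc in (-1.54,-1.9,-2.2):
    d=np.array([np.cos(yc),np.sin(yc),0]); P=cor-d*40; 
    L=cor-d*140; q=np.array([-d[1],d[0],0]); print(yc,"pivot",P.round(),"lip ends",(L+75*q).round(),(L-75*q).round(),"plate",(L+d*17+116*q).round(),(L+d*17-116*q).round())
    plan([P[0],P[1],165],yc+np.pi/2)
```

```text
[[ 809.  -84.    0.]
 [ 827.   43.    0.]
 [ 770.  161.    0.]
 [ 921. -174.   -0.]
 [ 916. -295.    0.]
 [ 599. -678.    0.]]
corner [657.9 106.4 100. ]
-1.54 pivot [657. 146. 100.] lip ends [729. 249. 100.] [579. 244. 100.] plate [770. 233. 100.] [538. 226. 100.]
 shift [ 0.71 49.82  8.57] turn 1.33 alt -1.811
-1.9 pivot [671. 144. 100.] lip ends [774. 215. 100.] [632. 263. 100.] plate [807. 185. 100.] [588. 260. 100.]
 shift [ 0.71 49.91 10.  ] turn -1.451 alt 1.69
-2.2 pivot [681. 139. 100.] lip ends [801. 175. 100.] [680. 264. 100.] plate [824. 138. 100.] [636. 274. 100.]
 shift [ 0.71 49.59 11.15] turn -1.151 alt 1.99
```

Run:
```python
from h import *
S=[569.5,-16.3,.03]
cor=pose2([92,120,100],S)[0]
yc=-1.95; d=np.array([np.cos(yc),np.sin(yc),0]); P=cor-d*40
plan([P[0],P[1],172],yc+np.pi/2)
```

```text
shift [1.000e-02 4.988e+01 1.020e+01] turn -1.401 alt 1.74
```

>>> {"api": "apply_moves", "payload": {
  "series": [
    [1,[-1,3,0.6],0.1],
    [1,[-1,7,1.4],0.24],
    [1,[-1,11,2.3],0.38],
    [1,[-1,15,3.1],0.52],
    [1,[-1,19,3.9],0.66],
    [1,[-1,23,4.7],0.8],
    [1,[-1,27,5.5],0.94],
    [1,[-1,31,6.3],1.08],
    [1,[-1,35,7.2],1.22],
    [1,[-1,39,8],1.36],
    [1,[-1,43,8.8],1.5],
    [1,[-1,47,9.6],1.64],
    [1,[-1,49.9,10.2],1.74],
    [1,[0,49.9,10.2],1.74],
    [1,[2,49.9,10.2],1.74],
    [1,[3.5,49.9,10.2],1.74],
    [1,[3.5,49.9,10.2],1.74]
  ]
}}

```text
t: 37.78
eef_pos: [672.6, 143.0, 306.0]
tcp_rot: [-1.083, 1.568, -3.033]
ft_force: [-0.9, 0.1, -3.2]
opening: 0.631
```

Run:
```python
from h import *
from cell import monitor
st=monitor.state(); print(st["joints"].round(2),st["opening"],st["ft_force"])
S=[569.5,-16.3,.03]
cor=pose2([92,120,100],S)[0]
yc=-1.95; d=np.array([np.cos(yc),np.sin(yc),0]); P=cor-d*40
plan([P[0],P[1],110],yc+np.pi/2)
k=shot("wrist","pics/w9.png",s=1.4286)
```

```text
[0.11 0.68 1.49 0.   0.98 0.49] 0.6310094670813243 [-0.91516541  0.05061597 -3.16249239]
 shift [ 2.5  -0.01 -0.06] turn 0.0 alt -3.141
```

View pics/w9.png

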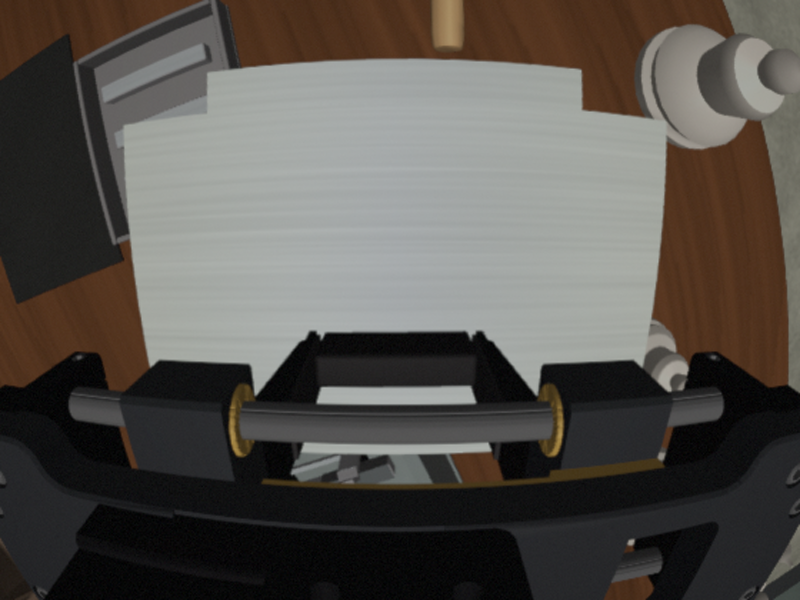

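Run:
```python
from h import *
c=CAL["scene"]
print(ray(np.array([[190,515],[160,512],[220,508],[250,440],[285,440],[268,420],[268,452]])*.7,0,c).round())
import pickle
k=pickle.load(open("pics/w9.pkl","rb")); print(ray(np.array([[690,90],[645,90]])/1.4286,0,k,True).round())
cor=np.array([657.9,106.4]); yc=-1.95; e=-np.array([np.cos(yc),np.sin(yc)]); q=np.array([e[1],-e[0]])
for P in ([770,161],[790,150],[760,175],[790,170]): print(P,(np.array(P)-cor)@e,(np.array(P)-cor)@q)
print("shoulder",cor+e*123+q*116,"lip",cor+e*140+q*75)
```

```text
[[918. 207.   0.]
 [955. 179.   0.]
 [875. 220.   0.]
 [795. 146.   0.]
 [747. 174.   0.]
 [756. 130.   0.]
 [778. 178.   0.]]
[[916. 197.   0.]
 [878. 206.   0.]]
[770, 161] 92.21847163369053 83.92451066015352
[790, 150] 89.4035313956737 106.57569410509505
[760, 175] 101.52209933023182 69.45238187119679
[790, 170] 107.98272569575109 99.17207747806933
shoulder [811.1915692  177.72106851] lip [779.39729501 208.69079775]
```

>>> {"api": "apply_moves", "payload": {
  "series": [
    [1,[0.4,0,0],0],
    [1,[0.8,0,0],0],
    [1,[1.1,0,0],0],
    [1,[1.4,0,0],0],
    [1,[1.7,0,0],0],
    [1,[1.7,0,0],0]
  ]
}}

```text
t: 38.58
eef_pos: [672.9, 143.7, 290.7]
tcp_rot: [2.621, 1.571, 0.671]
ft_force: [2.5, 3.0, 2.3]
opening: 0.628
```

>>> {"api": "apply_moves", "payload": {
  "series": [
    [1,[0.3,0,0],0],
    [1,[0.5,0,0],0],
    [1,[0.7,0,0],0],
    [1,[0.8,0,0],0],
    [1,[0.8,0,0],0]
  ]
}}

```text
t: 39.2
eef_pos: [672.9, 143.7, 282.6]
tcp_rot: [-3.018, 1.571, 1.315]
ft_force: [2.6, 5.0, 1.8]
opening: 0.63
```

```bash
cat >> h.py <<'E'
def tilt(png,bar=(0,0,-12),phi0=.4):
    """fit cover tilt: white-plate silhouette in wrist image vs model, pivot fixed near grasp"""
    from cell import monitor
    k=shot("wrist",png,s=1.4286); st=monitor.state(); T=rot(st["tcp_rot"]); g=np.array(st["eef_pos"])+T[:,0]*171
    a=cv2.imread(png.replace(".png","_raw.png")); hsv=cv2.cvtColor(a,cv2.COLOR_BGR2HSV)
    m=((hsv[:,:,1]<45)&(hsv[:,:,2]>110)).astype(np.uint8)
    n,l,s,_=cv2.connectedComponentsWithStats(m); i=l[180,280]; 
    m=(l==i).astype(np.uint8); 
    return k,g,T,m
E
python3 - <<'E'
from h import *
k,g,T,m=tilt("pics/w10.png")
print(g,m.sum())
# edge rows: lip far edge and shoulders
for col in (190,240,280,320,360): 
    c=np.flatnonzero(m[:,col]); print(col,c[:1],c[-1:])
for row in (60,70,80,90,100,110,130,150): 
    c=np.flatnonzero(m[row]); print(row,c[:1],c[-1:])
E
```

```text
[672.91885263 143.70357255 111.63015061] 59259
190 [75] [262]
240 [72] [238]
280 [72] [237]
320 [73] [237]
360 [75] [257]
60 [150] [151]
70 [152] [153]
80 [139] [386]
90 [120] [387]
100 [108] [407]
110 [93] [442]
130 [72] [444]
150 [88] [447]
```

```bash
cat >> h.py <<'E'
def fitphi(k,g,yc,P,uv,phi0=.4):
    """P: cover points, uv pixels; unknown: bar height offset dz(below grasp, bar pt [30,0,22]), dx, phi"""
    def pts(s,P):
        o=g+np.array([s[1]*np.cos(yc),s[1]*np.sin(yc),s[0]])
        return cover_pts(np.array(P,float)-[30,0,22],*o,yc,s[2])
    f=lambda s:np.r_[(proj(pts(s,P),k,True)-uv).ravel(),(s[0]+8)/3,s[1]/3]
    r=least_squares(f,[-8,0,phi0],x_scale=[1,1,.01]); return r.x,f(r.x),pts
E
python3 - <<'E'
from h import *
import pickle
from cell import monitor
k=pickle.load(open("pics/w10.pkl","rb")); st=monitor.state(); g=np.array(st["eef_pos"])+rot(st["tcp_rot"])[:,0]*171
a=cv2.imread("pics/w10_raw.png"); 
s,e,pts=fitphi(k,g,-1.95,[[-85,75,4],[-68,116,4]],np.array([[387,75.5],[443.5,109]])); print(s,e.round(2))
print("lip pts z",pts(s,[[-85,75,0],[-85,-75,0]]))
E
```

```text
[-9.18634958  1.33667956  0.2989905 ] [ 0.6   2.41  0.27 -2.55 -0.4   0.45]
lip pts z [[780.37927715 210.76918814  47.54594711]
 [641.0353199  266.29631285  47.54594711]]
```

>>> {"api": "apply_moves", "payload": {
  "series": [
    [1,[0.2,0,0],0],
    [1,[0.4,0,0],0],
    [1,[0.6,0,0],0],
    [1,[0.65,0,0],0],
    [1,[0.65,0,0],0]
  ]
}}

```text
t: 39.88
eef_pos: [672.8, 143.5, 276.2]
tcp_rot: [-1.046, 1.57, -2.995]
ft_force: [1.9, 2.2, 1.5]
opening: 0.625
```

Run:
```python
from h import *
k,g,T,m=tilt("pics/w11.png")
for col in (240,280,320,360): 
    c=np.flatnonzero(m[:,col]); print(col,c[:1],c[-1:])
for row in range(80,130,4): 
    c=np.flatnonzero(m[row]); print(row,c[:1],c[-1:])
```

```text
240 [86] [235]
280 [86] [235]
320 [86] [235]
360 [88] [257]
80 [54] [153]
84 [54] [154]
88 [55] [367]
92 [56] [380]
96 [57] [381]
100 [57] [381]
104 [58] [382]
108 [59] [383]
112 [60] [425]
116 [61] [434]
120 [62] [435]
124 [63] [436]
128 [64] [437]
```

View pics/w11.png

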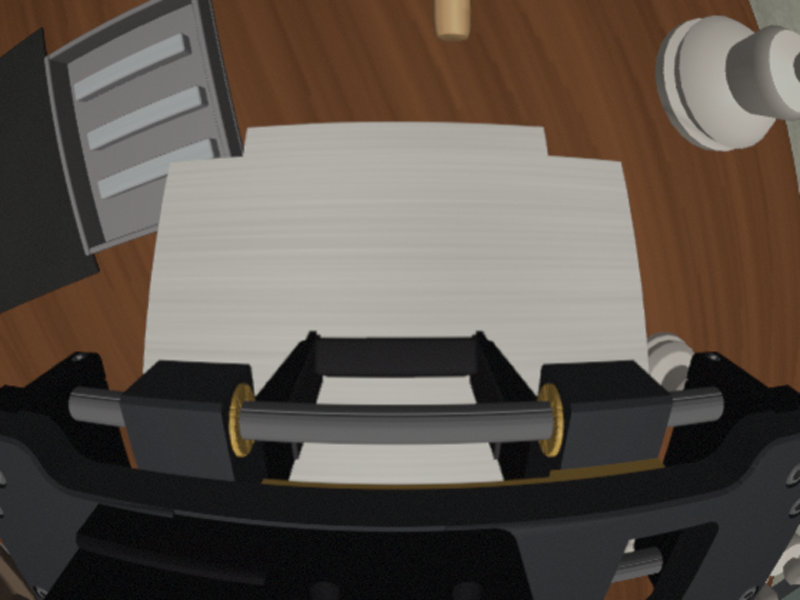

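The cover is now clearly tilted, with lip corners at (247,128) and (544,127) and shoulders at (169,162) and (621,161).

Run:
```python
from h import *
import pickle
from cell import monitor
k=pickle.load(open("pics/w11.pkl","rb")); st=monitor.state(); g=np.array(st["eef_pos"])+rot(st["tcp_rot"])[:,0]*171
s,e,pts=fitphi(k,g,-1.95,[[-85,-75,4],[-85,75,4],[-68,-116,4],[-68,116,4]],np.array([[247,128],[544,127],[169,162],[621,161]])/1.4286); print(s,e.round(2))
print("lip pts z",pts(s,[[-85,75,0],[-85,-75,0],[85,0,0]]),g)
```

```text
[-9.53509814 -3.2740259   0.47898067] [-1.51 -0.48 -1.37 -0.15 -0.92  0.35 -0.9   0.58 -0.51 -1.09]
lip pts z [[777.67488041 204.15774857  23.16269335]
 [638.33092316 259.68487328  23.16269335]
 [652.15406077  91.77001449 101.51140785]] [672.76417612 143.49059334 105.2226262 ]
```

>>> {"api": "apply_moves", "payload": {
  "series": [
    [1,[-1,0,0],0],
    [1,[-3,0,0],0],
    [1,[-6,0,0],0],
    [1,[-9,0,0],0],
    [1,[-12,0,0],0],
    [1,[-12,0,0],0],
    [1,[-12,0,0],0]
  ]
}}

```text
t: 40.8
eef_pos: [672.5, 143.5, 395.6]
tcp_rot: [-1.085, 1.57, -3.035]
ft_force: [0.3, -1.0, -3.4]
opening: 0.629
```

Run:
```python
from h import *
S=[569.5,-16.3,.03]
plan(pose2([38,0,200],S)[0],.03+np.pi/2)
```

```text
shift [ 2.47 -0.17 17.14] turn 1.162 alt -1.98
```

>>> {"api": "apply_moves", "payload": {
  "series": [
    [1,[0,0,1],-0.12],
    [1,[0,0,2.5],-0.28],
    [1,[0,0,4],-0.44],
    [1,[0,0,5.5],-0.6],
    [1,[0,0,7],-0.76],
    [1,[0,0,8.5],-0.92],
    [1,[0,0,10],-1.08],
    [1,[0,-0.1,11.5],-1.24],
    [1,[0,-0.1,13],-1.4],
    [1,[0,-0.1,14.5],-1.56],
    [1,[0,-0.2,16],-1.72],
    [1,[0,-0.2,17.1],-1.86],
    [1,[0.5,-0.2,17.1],-1.94],
    [1,[1,-0.2,17.1],-1.98],
    [1,[1.5,-0.2,17.1],-1.98],
    [1,[2,-0.2,17.1],-1.98],
    [1,[2.5,-0.2,17.1],-1.98],
    [1,[2.5,-0.2,17.1],-1.98]
  ]
}}

```text
t: 43.05
eef_pos: [607.7, -14.5, 370.8]
tcp_rot: [2.9, 1.57, 2.93]
ft_force: [-1.6, 0.1, -2.7]
opening: 0.629
```

Run:
```python
from h import *
from cell import monitor
print(monitor.state()["opening"],monitor.state()["ft_force"],monitor.state()["eef_pos"])
k,g,T,m=tilt("pics/w12.png")
g=g;S=[569.5,-16.3,.03]
# predict lip corners for phi .48 vs image: print corner-ish rows
for col in (200,240,280,320,340): 
    c=np.flatnonzero(m[:,col]); print(col,c[:1],c[-1:])
for row in range(76,140,4): 
    c=np.flatnonzero(m[row]); print(row,c[:1],c[-1:])
def pts(P,phi,dx): return cover_pts(np.array(P,float)-[30,0,22],g[0]+dx,g[1],g[2]-9.5,.03,phi)
for phi in (.44,.48,.52): print(phi,proj(pts([[-85,-75,4],[-85,75,4],[-68,-116,4],[-68,116,4]],phi,-3.3),k,True).round(1).tolist())
plan(pose2([34.8,0,139.5],S)[0],.03+np.pi/2)
```

```text
0.6288922023815208 [-1.60447003  0.12974404 -2.70012793] [607.73353223 -14.5232758  370.83067373]
200 [58] [250]
240 [56] [235]
280 [55] [236]
320 [56] [235]
340 [58] [235]
76 [153] [400]
80 [152] [401]
84 [152] [401]
88 [152] [402]
92 [151] [402]
96 [151] [403]
100 [150] [404]
104 [150] [404]
108 [150] [404]
112 [125] [431]
116 [118] [435]
120 [117] [436]
124 [116] [437]
128 [116] [437]
132 [115] [438]
136 [114] [439]
0.44 [[171.3, 83.1], [382.8, 83.0], [116.6, 108.6], [437.5, 108.4]]
0.48 [[173.0, 87.2], [381.2, 87.0], [118.6, 111.8], [435.4, 111.6]]
0.52 [[174.5, 91.3], [379.6, 91.2], [120.6, 115.1], [433.4, 114.9]]
 shift [ 6.07 -0.06 -0.35] turn 0.0 alt -3.142
```

>>> {"api": "apply_moves", "payload": {
  "series": [
    [1,[1.5,-0.06,0],0],
    [1,[3,-0.06,0],0],
    [1,[4.5,-0.06,0],0],
    [1,[5.3,-0.06,0],0],
    [1,[5.6,-0.06,0],0],
    [1,[5.8,-0.06,0],0],
    [1,[5.8,-0.06,0],0]
  ]
}}

```text
t: 43.98
eef_pos: [607.8, -15.1, 313.6]
tcp_rot: [0.032, 1.57, 0.062]
ft_force: [0.1, -0.5, -2.2]
opening: 0.626
```

Run:
```python
from h import *
from cell import monitor
st=monitor.state()
k=shot("wrist","pics/w13.png",(90,20,370,220),2.1)
S=[569.5,-16.3,.03]; g=np.array(st["eef_pos"])-[0,0,171]
c,s=np.cos(.3),np.sin(.3)
F=lambda x,y,z: pose2([x*c-z*s,y,72+x*s+z*c],S)[0]
f=lambda P: ((proj(P,k,True)[0]-[90,20])*2.1).round()
for n,p in dict(ledgeL=F(-75,-78,15),ledgeR=F(-75,78,15),ledgetopback=F(-86,0,15),cheekR=F(-75,84,15)).items(): print(n,f(p))
for P in ([-85,-75,4],[-85,75,4],[-68,116,4]): print("lip",f(cover_pts(np.array(P,float)-[30,0,22],g[0]-3.3,g[1],g[2]-9.5,.03,.485)))
plan(pose2([34.8,0,139.5],S)[0],.03+np.pi/2)
```

```text
ledgeL [166.  92.]
ledgeR [620.  92.]
ledgetopback [393.  53.]
cheekR [636.  93.]
lip [175. 141.]
lip [611. 141.]
lip [725. 192.]
 shift [ 0.32 -0.   -0.35] turn 0.0 alt -3.141
```

View pics/w13.png

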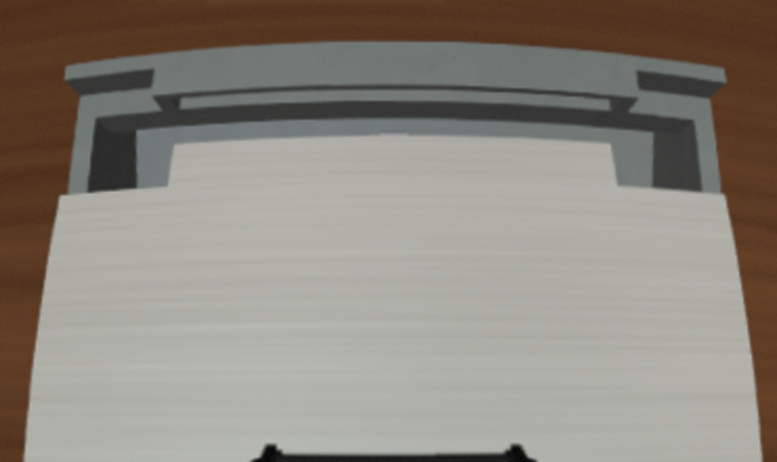

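The lip is centred between the cheeks: lip corners at (174,143) and (611,143), ledge edge at about row 90, matching the model. Next I'll drop it to sill level and slide it in downhill.

>>> {"api": "apply_moves", "payload": {
  "series": [
    [1,[0.2,0.05,-0.2],0],
    [1,[0.4,0.05,-0.45],0],
    [1,[0.58,0.05,-0.66],0],
    [1,[0.58,0.05,-0.66],0],
    [1,[0.7,0.05,-1.0],0],
    [1,[0.8,0.05,-1.4],0],
    [1,[0.9,0.05,-1.7],0],
    [1,[0.9,0.05,-1.7],0]
  ]
}}

```text
t: 45.02
eef_pos: [590.6, -15.1, 304.3]
tcp_rot: [2.312, 1.571, 2.342]
ft_force: [-0.3, 0.7, -2.9]
opening: 0.63
```

>>> {"api": "apply_moves", "payload": {
  "series": [
    [1,[0.06,0,-0.2],0],
    [1,[0.12,0,-0.4],0],
    [1,[0.18,0,-0.6],0],
    [1,[0.22,0,-0.7],0],
    [1,[0.22,0,-0.7],0]
  ]
}}

```text
t: 45.65
eef_pos: [583.7, -15.4, 302.1]
tcp_rot: [1.268, 1.571, 1.298]
ft_force: [0.1, -0.5, -2.0]
opening: 0.628
```

>>> {"api": "apply_moves", "payload": {
  "series": [
    [1,[0.03,0,-0.1],0],
    [1,[0.06,0,-0.2],0],
    [1,[0.09,0,-0.3],0],
    [1,[0.09,0,-0.3],0]
  ]
}}

```text
t: 46.15
eef_pos: [581.7, -15.6, 302.4]
tcp_rot: [-0.068, 1.565, -0.038]
ft_force: [6.9, -0.6, 2.7]
opening: 0.629
```

Run:
```python
from h import *
from cell import monitor
print(monitor.state()["eef_pos"],monitor.state()["ft_force"],monitor.state()["moment"])
k=shot("wrist","pics/w14.png",(90,20,370,220),2.1)
a=cv2.imread("pics/w14_raw.png")
# brightness profile down center column and shoulder columns
for col in (277,230,320): print(col,[int(v) for v in a[30:110:2,col].mean(1)])
```

```text
[581.74434694 -15.6153666  302.36613781] [ 6.88499503 -0.63455516  2.7185484 ] [ 0.21599076 -1.31407453 -0.28440177]
277 [59, 63, 63, 61, 63, 64, 63, 60, 55, 54, 57, 59, 59, 56, 57, 55, 57, 60, 61, 62, 84, 117, 117, 118, 118, 118, 118, 118, 118, 119, 119, 119, 77, 147, 171, 170, 169, 172, 173, 176]
230 [61, 64, 62, 62, 64, 65, 63, 58, 54, 54, 57, 58, 60, 58, 56, 56, 58, 59, 59, 60, 63, 116, 119, 120, 120, 119, 120, 121, 119, 119, 120, 119, 100, 131, 174, 174, 172, 174, 175, 176]
320 [58, 59, 58, 56, 56, 58, 57, 57, 57, 57, 57, 57, 58, 60, 56, 55, 55, 57, 58, 60, 61, 113, 116, 116, 117, 116, 116, 116, 118, 117, 117, 118, 96, 113, 169, 168, 167, 171, 172, 175]
```

Contact with the riser gives about 7 N. The ledge is fully visible in front of the plate, with a dark gap at row 94, so the lip is under it. Next, swing the top edge down along the arc.

>>> {"api": "apply_moves", "payload": {
  "series": [
    [1,[0.2,0,0.15],0],
    [1,[0.42,0,0.32],0],
    [1,[0.6,0,0.45],0],
    [1,[0.8,0,0.58],0],
    [1,[1.0,0,0.71],0],
    [1,[1.2,0,0.84],0],
    [1,[1.2,0,0.84],0]
  ]
}}

```text
t: 47.08
eef_pos: [589.7, -15.4, 289.7]
tcp_rot: [-0.239, 1.568, -0.209]
ft_force: [5.1, -1.9, 3.1]
opening: 0.626
```

>>> {"api": "apply_moves", "payload": {
  "series": [
    [1,[0.15,0,0.09],0],
    [1,[0.3,0,0.17],0],
    [1,[0.45,0,0.26],0],
    [1,[0.6,0,0.34],0],
    [1,[0.7,0,0.38],0],
    [1,[0.7,0,0.38],0]
  ]
}}

```text
t: 47.82
eef_pos: [593.4, -15.3, 282.5]
tcp_rot: [-0.274, 1.569, -0.244]
ft_force: [4.4, -2.3, 3.1]
opening: 0.626
```

>>> {"api": "apply_moves", "payload": {
  "series": [
    [1,[0.15,0,0.05],0],
    [1,[0.3,0,0.1],0],
    [1,[0.3,0,0.1],0]
  ]
}}

```text
t: 48.2
eef_pos: [593.9, -15.2, 281.6]
tcp_rot: [-0.383, 1.569, -0.352]
ft_force: [-5.2, -2.9, 26.8]
opening: 0.631
```

>>> {"api": "apply_moves", "payload": {
  "series": [
    [1,[-0.2,0,0],0],
    [-0.7,[-0.2,0,0],0],
    [-0.7,[-0.2,0,0],0],
    [-0.7,[-0.2,0,0],0],
    [-0.7,[-3,0,0],0],
    [-0.7,[-7,0,0],0],
    [-0.7,[-10,0,0],0],
    [-0.7,[-15,0,0],0],
    [-0.7,[-20,0,0],0],
    [-0.7,[-20,0,-4],0],
    [-0.7,[-20,0,-4],0]
  ]
}}

```text
t: 49.58
eef_pos: [552.2, -16.1, 479.9]
tcp_rot: [0.866, 1.571, 0.896]
ft_force: [0.2, -0.4, 0.3]
opening: 0.848
```

Run:
```python
from h import *
k=shot("wrist","pics/w15.png"); a=cv2.imread("pics/w15_raw.png").mean(2)
S=[569.5,-16.3,.03]; c,s=np.cos(.3),np.sin(.3)
F=lambda x,y,z: pose2([x*c-z*s,y,72+x*s+z*c],S)[0]
for n,p in dict(ledge=F(-75,0,15),shL=F(-68,-116,4),shR=F(-68,116,4),topL=F(85,-116,4),topR=F(85,116,4),topL20=F(84,-116,24),bar1=F(23,-30,30),bar2=F(23,30,30),bar3=F(37,30,30)).items(): print(n,proj(p,k,True)[0].round(1))
m=(a>145).astype(np.uint8)
for r in range(90,300,6):
    f=np.flatnonzero(m[r,100:450]); print(r,(f[0]+100,f[-1]+100) if len(f) else None, end=' ')
print()
for col in (180,230,280,320,370): f=np.flatnonzero(m[:,col]); print(col,f[0],f[-1])
d=np.argwhere(a[150:230,200:360]<60)+[150,200]; print("dark bar box",d.min(0),d.max(0))
```

```text
ledge [276.3 127.4]
shL [185.2 136.9]
shR [367.4 136.7]
topL [183.9 257.8]
topR [368.9 257.7]
topL20 [179.3 259.3]
bar1 [249.9 208.3]
bar2 [302.7 208.2]
bar3 [302.7 220.5]
90 None 96 None 102 None 108 None 114 None 120 (np.int64(182), np.int64(372)) 126 (np.int64(185), np.int64(366)) 132 (np.int64(185), np.int64(369)) 138 (np.int64(184), np.int64(369)) 144 (np.int64(184), np.int64(369)) 150 (np.int64(184), np.int64(370)) 156 (np.int64(183), np.int64(370)) 162 (np.int64(183), np.int64(370)) 168 (np.int64(183), np.int64(370)) 174 (np.int64(183), np.int64(370)) 180 (np.int64(183), np.int64(370)) 186 (np.int64(183), np.int64(370)) 192 (np.int64(182), np.int64(370)) 198 (np.int64(182), np.int64(370)) 204 (np.int64(182), np.int64(371)) 210 (np.int64(182), np.int64(371)) 216 (np.int64(182), np.int64(449)) 222 (np.int64(182), np.int64(370)) 228 (np.int64(183), np.int64(370)) 234 (np.int64(182), np.int64(370)) 240 (np.int64(183), np.int64(370)) 246 (np.int64(207), np.int64(347)) 252 (np.int64(208), np.int64(346)) 258 (np.int64(208), np.int64(346)) 264 None 270 (np.int64(271), np.int64(301)) 276 None 282 (np.int64(128), np.int64(426)) 288 (np.int64(127), np.int64(427)) 294 (np.int64(127), np.int64(427)) Traceback (most recent call last):
  File "<stdin>", line 10, in <module>
IndexError: index 0 is out of bounds for axis 0 with size 0
```

Run:
```python
from h import *
S=[569.5,-16.3,.03]
plan(pose2([60,0,124],S)[0],.03+np.pi/2)
```

```text
shift [18.46 -0.06  7.61] turn 0.0 alt -3.142
```

>>> {"api": "apply_moves", "payload": {
  "series": [
    [1,[2,0,3],0],
    [1,[4,0,6],0],
    [1,[8,0,7.6],0],
    [1,[12,0,7.6],0],
    [1,[15,0,7.6],0],
    [1,[17,0,7.6],0],
    [1,[18,0,7.6],0],
    [1,[18.5,0,7.6],0],
    [1,[18.8,0,7.6],0],
    [1,[19,0,7.6],0],
    [1,[19,0,7.6],0]
  ]
}}

```text
t: 51.0
eef_pos: [630.0, -14.0, 289.6]
tcp_rot: [0.012, 1.57, 0.042]
ft_force: [0.5, -0.7, 0.1]
opening: 0.002
```

>>> {"api": "apply_moves", "payload": {
  "series": [
    [1,[0.1,0,0],0],
    [1,[0.2,0,0],0],
    [1,[0.2,0,0],0]
  ]
}}

```text
t: 51.38
eef_pos: [630.0, -14.0, 288.3]
tcp_rot: [-0.095, 1.569, -0.064]
ft_force: [-2.0, -0.2, 8.6]
opening: 0.006
```

>>> {"api": "apply_moves", "payload": {
  "series": [
    [1,[0.1,0,0],0],
    [1,[0.15,0,0],0],
    [1,[0.15,0,0],0]
  ]
}}

```text
t: 51.75
eef_pos: [630.0, -13.9, 288.0]
tcp_rot: [-0.138, 1.568, -0.108]
ft_force: [-5.3, 0.6, 18.1]
opening: 0.007
```

>>> {"api": "apply_moves", "payload": {
  "series": [
    [1,[-4,0,0],0],
    [1,[-9,0,0],0],
    [1,[-14,0,0],0],
    [1,[-20,0,-4],0],
    [1,[-22,6,-8],0],
    [1,[-22,12,-11],0],
    [1,[-22,18,-13],0],
    [1,[-22,24,-14],0],
    [1,[-22,30,-14],0],
    [1,[-22,36,-14],0],
    [1,[-22,42,-14],0],
    [1,[-22,42,-14],0],
    [1,[-22,42,-14],0]
  ]
}}

```text
t: 53.38
eef_pos: [477.1, 401.8, 505.4]
tcp_rot: [-2.288, 1.57, -2.257]
ft_force: [0.1, -0.2, 0.1]
opening: 0.008
```

Run:
```python
from h import *
k=shot("scene","pics/fin.png"); shot("side","pics/fins.png")
a=cv2.imread("pics/scene0.png").astype(int); b=cv2.imread("pics/fin_raw.png").astype(int)
S=[569.5,-16.3,.03]; c,s=np.cos(.3),np.sin(.3)
F=lambda x,y,z: pose2([x*c-z*s,y,72+x*s+z*c],S)[0]
for y in (-30,0,30):
    u0=proj(F(91,y,20),k)[0]; u1=proj(F(81,y,6),k)[0]; u2=proj(F(70,y,4),k)[0]; print(y,u0.round(1),u1.round(1),u2.round(1))
    r=int(round(u0[1])); x0=int(u0[0])-8
    for dr in (0,2,4): print(" old",a[r+dr,x0:x0+26].mean(1).astype(int).tolist(),"\n new",b[r+dr,x0:x0+26].mean(1).astype(int).tolist())
M=np.array([F(85,-116,4),F(85,116,4),F(-68,-116,4),F(-68,116,4)]); print(proj(M,k).round(1).tolist())
g=b.mean(2)
for q in (.25,.5,.75):
    for i,j,nm in ((0,2,'sideL'),(1,3,'sideR')): print(nm,q,(proj(M[i]*(1-q)+M[j]*q,k)[0]).round(1))
```

```text
-30 [188.2 192.6] [191.7 195.4] [195.8 194.7]
 old [85, 102, 158, 199, 200, 187, 156, 181, 215, 203, 196, 195, 196, 197, 197, 196, 197, 197, 199, 200, 199, 199, 199, 203, 179, 51] 
 new [84, 101, 156, 196, 198, 184, 149, 185, 240, 247, 246, 245, 245, 245, 245, 245, 245, 245, 245, 245, 246, 246, 246, 246, 245, 245]
 old [96, 85, 93, 141, 196, 199, 196, 203, 224, 225, 176, 196, 199, 199, 200, 201, 200, 201, 202, 201, 201, 202, 202, 202, 193, 143] 
 new [95, 84, 91, 141, 194, 196, 194, 200, 221, 227, 230, 247, 246, 245, 245, 245, 245, 245, 245, 245, 245, 246, 246, 246, 246, 245]
 old [181, 95, 86, 84, 130, 196, 199, 197, 213, 233, 225, 174, 196, 202, 202, 202, 201, 199, 200, 200, 201, 203, 202, 201, 230, 251] 
 new [179, 94, 84, 83, 129, 195, 197, 196, 211, 230, 219, 213, 247, 246, 245, 245, 245, 245, 245, 245, 245, 245, 246, 246, 246, 246]
0 [194.  201.8] [197.4 204.5] [201.6 203.7]
 old [85, 90, 116, 144, 139, 152, 207, 237, 229, 201, 200, 206, 205, 205, 204, 202, 200, 199, 199, 200, 202, 201, 174, 107, 78, 117] 
 new [84, 89, 115, 142, 137, 150, 204, 235, 225, 225, 247, 246, 246, 245
[... 973 characters left out ...]
8, 146, 199, 202, 202, 202, 200, 200, 201, 203, 203, 204, 203, 204, 185, 187, 233] 
 new [94, 103, 138, 139, 138, 136, 150, 185, 173, 113, 197, 250, 247, 245, 245, 245, 245, 245, 245, 245, 245, 245, 246, 246, 245, 245]
 old [185, 94, 99, 131, 141, 140, 138, 154, 205, 216, 156, 180, 205, 202, 201, 202, 204, 204, 203, 202, 202, 201, 201, 203, 185, 120] 
 new [183, 93, 98, 130, 139, 138, 137, 152, 202, 213, 155, 224, 248, 246, 245, 245, 245, 245, 245, 245, 245, 245, 245, 245, 245, 245]
[[174.5, 171.6], [219.2, 243.0], [229.1, 157.6], [275.8, 222.1]]
sideL 0.25 [188.9 167.9]
sideR 0.25 [234.2 237.4]
sideL 0.5 [202.8 164.4]
sideR 0.5 [248.6 232.1]
sideL 0.75 [216.2 160.9]
sideR 0.75 [262.5 227. ]
```

The catch's pixel profile matches the start image, so it is sprung in with the cover behind it. I'm handing the job in.

```bash
python3 -c "
from cell import job; print(job.job_done())"
```

```text
the job is handed in; nothing more can be done
None
```

I handed the job in at about 53 s, with the robot well clear. All three stubs are in the scrap tray, both new files are pressed home, and the cover is hooked and snapped shut. Only two files were present, so clip 1 is empty.

- **Stubs:** all three were seen lying in the tray after the last one was dropped.
- **Files:** they went into clips 3 and 2, each pressed to a hard stop at 31–38 N. The wrist picture showed the jaw noses overlapping both files. The overlap in clip 3 looked slightly smaller than in clip 2.
- **Cover:** it had been knocked about 3 cm, so I located it again before gripping. It stayed flat in the grip, so I tilted it by pressing its top edge on the case's rear corner to about 0.48 rad (0.18 rad from the face). That is less than the suggested 0.25 rad, but the lip slid under the ledge freely until it met the riser. I then swung the cover down.
- **Last checks:**
    - A press near the top edge met a hard stop within about 0.6 mm of the flush height.
    - The catch looked the same in the scene camera as at the start, so it is sprung in, with the cover behind it.
    - The plate-width check in the wrist image was inconclusive, allowing up to about 3 mm high at the top edge.
    - I did not try pulling the cover up against the catch.

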